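# Load the trap test box and shut its guard

### The job

Set up the next test run: lift the test box's guard and lay it gently back on its rests, draw the tray fully out, and stand every trap body from the angle iron stand upright in the tray, one to a bay. Then push the tray home until its detent catches and, last, lower the guard gently down onto its stop without letting it slam. Leave the spanner, the sight flow indicator and the drain plug where they are.

Things in the scene. Friction and masses are not known exactly. Their poses are not given: they have to be found in the camera images.
- guard (a joint): angle of the test box's guard, a clear framed hood 160 mm wide and 161 mm deep hinged at its rear edge: 0 = shut on its stop, 1.8 rad = laid back on its rests. 0.7 kg, stiff damped hinge: it stays where it is put above about 1.3 rad and falls shut from lower angles; lifting it by the bar takes about 5 N
- guard_bar (a point): middle of the guard's round handle bar, 14 mm thick, 104 mm long, along the rig's y. Shut: 102 mm above the bench, axis 44 mm in front of the hood; 205 mm in front of and 20 mm below the hinge axis. Pinch it from above, fingers closing along the rig's x; it turns between the fingers as the guard swings
- guard_hinge (a point): point on the guard's hinge axis behind the middle of the hood, 122 mm above the bench; the axis runs along the rig's y. As the guard opens the bar goes from the robot's side up and over, away from the robot
- tray (a joint): travel of the tray along the rig's +y: 0 = home under the guard, held by a spring detent; 0.175 m = fully out at the loading end. The detent is felt over the last 20 mm; its crest lies 10 mm from home and takes about 8 N to pass either way; past it the spring draws the tray home. Elsewhere it slides with about 2 N and stays put. The shut guard blocks the tray
- tray_tab (a point): middle of the top edge of the tray's upright black pull tab, 80 mm above the bench, at the tray's +y end; tab 12 mm thick along the rig's y, 40 mm wide along x, 60 mm tall, 38 mm clear of the tray's end wall; pinch it from above
- tray_floor (a point): centre of the tray's floor (upper face, 24 mm above the bench); tray 140 mm along the rig's x by 133 mm along y, walls and partitions 5 mm thick and 34 mm high, end wall at +y 56 mm high above the floor; axes as the rig's
- rig: the shuttle test box: grey base plate 210 x 335 mm, 12 mm thick, fixed on the bench, tray slide along its y, guard over its -y half; origin under the plate at bench height, x away from the robot (towards the hinge), y to the loading end, z up
- stand: the slotted stand of welded angle iron, fixed, 270 x 70 mm, 62 mm tall; four slots in a row along its x at -99, -33, 33 and 99 mm, each 61 mm by 62 mm, 34 mm deep, seat 28 mm above the bench; a trap body stands loosely in each used slot. Origin under its centre at bench height
- spanner: bystander: double-ended steel spanner, 190 mm long, 9 mm thick, lying flat; origin under its middle, x along its length
- sight_flow: bystander: brass sight flow indicator, 48 mm in diameter, 69 mm tall, standing; origin under its centre
- drain_plug: bystander: squat iron drain plug, 60 mm in diameter, 38 mm tall with a square head, standing; origin under its centre
- bay0 (a point): centre of the floor of one of the tray's four bays (62 mm along the rig's x by 59 mm along its y, walls 34 mm high); holds one trap body; moves with the tray. At the tray's near (-x), +y corner
- trap0: cast steam trap body, loose, about 0.55 kg, 78 mm tall: foot 46 mm in diameter up to 44 mm, bolted flange 52 mm in diameter from 44 to 54 mm, round boss 28 mm in diameter from 54 to 78 mm to grip from above. Starts standing in a slot of the stand; absent (None) in some runs. Origin: centre of its underside, z along its axis; its turn about z does not matter
- bay1 (a point): centre of the floor of one of the tray's four bays (62 mm along the rig's x by 59 mm along its y, walls 34 mm high); holds one trap body; moves with the tray. At the tray's far (+x), +y corner
- trap1: cast steam trap body, loose, about 0.55 kg, 78 mm tall: foot 46 mm in diameter up to 44 mm, bolted flange 52 mm in diameter from 44 to 54 mm, round boss 28 mm in diameter from 54 to 78 mm to grip from above. Starts standing in a slot of the stand; absent (None) in some runs. Origin: centre of its underside, z along its axis; its turn about z does not matter
- bay2 (a point): centre of the floor of one of the tray's four bays (62 mm along the rig's x by 59 mm along its y, walls 34 mm high); holds one trap body; moves with the tray. At the tray's near (-x), -y corner
- trap2: cast steam trap body, loose, about 0.55 kg, 78 mm tall: foot 46 mm in diameter up to 44 mm, bolted flange 52 mm in diameter from 44 to 54 mm, round boss 28 mm in diameter from 54 to 78 mm to grip from above. Starts standing in a slot of the stand; absent (None) in some runs. Origin: centre of its underside, z along its axis; its turn about z does not matter
- bay3 (a point): centre of the floor of one of the tray's four bays (62 mm along the rig's x by 59 mm along its y, walls 34 mm high); holds one trap body; moves with the tray. At the tray's far (+x), -y corner
- trap3: cast steam trap body, loose, about 0.55 kg, 78 mm tall: foot 46 mm in diameter up to 44 mm, bolted flange 52 mm in diameter from 44 to 54 mm, round boss 28 mm in diameter from 54 to 78 mm to grip from above. Starts standing in a slot of the stand; absent (None) in some runs. Origin: centre of its underside, z along its axis; its turn about z does not matter
There are look-alikes about, which are no part of the job. What is shaped like the trap3 but green or pink is not meant.

How it is judged:
By the outcome, as a careful person would: the job done as asked, in the order asked, and still so for the second after the job is handed in, with the robot touching nothing.
Of trap0, trap1, trap2, trap3 only 2 to 4 are there at a start; the rules pass over those that are not, and their reading is None.
At some moment in a run one of trap0, trap1, trap2, trap3 may be knocked a few centimetres aside while the robot is not near it.
It also fails if it takes over 208 s, if anything falls off the work surface, if the arm or the gripper's body presses on something with over 40 N, if the wrist force passes 120 N, or if a joint passes its speed limit or range.

### The arm

A 6-joint arm with a two-finger parallel gripper is mounted at the origin on the work surface. World frame = base frame: x ahead of the robot, y to its left, z up, the work surface at z = 0. Lengths are in mm, angles in rad, forces in N, time in s.
With the tool pointing down it reaches from about 350 to 775 mm from the base axis. Payload 7.3 kg.
Tool frame: the origin (TCP) lies at the very end of the fingers, on their centre line; the grasp point (between the pads) lies 19 mm behind it; z points along the fingers, y is the line along which they close (so a half turn about z gives the same grasp; the last joint's range is limited). The gripper opens to 92 mm and grips with 3 to 60 N. Pads are 19 mm wide; open, the fingers measure 130 mm over their backs; the gripper's body (75 mm by 190 mm) begins 47 mm behind the grasp point.
Start: joints at [1.002, 0.342, 1.524, -0, 1.275, -0.146], TCP at [215.404, 478.796, 226.741] pointing down, gripper open.
Joint ranges: [-2.53, 2.53], [-0.77, 2.02], [0.04, 2.7], [-1, 4.14], [0.28, 2.66], [-3.11, 3.11]. Speed limits (rad/s): [2.57, 2.57, 3.14, 3.14, 3.14, 3.14].

### API

Orientations are given as [roll, pitch, yaw] about the fixed x, y, z axes, in that order (R = Rz(yaw) Ry(pitch) Rx(roll)).
In Python, from plant import get_obs, optics, ticket, finder gives the robot as it stands.
- The arm moves only by the tool send_rows, never from a script. Its arguments are lists of equal length, an entry for each row: "offset": the shift along the tool's x, y, z scaled (see below), a list of three; "delta_rot": the turn, a rotation vector about the tool's x, y, z scaled (see below), a list of three. In form: {"offset": [[dx, dy, dz], ...], "delta_rot": [[rx, ry, rz], ...]}. A call has 1 to 8 rows; each row is the pose to reach, as a shift and turn from the pose commanded when the call began, along the tool's axes at that moment, turning the shorter way round; what a row does not reach only later rows make up. The controller multiplies each number of a shift by 120 mm and each number of a turn by 360 degrees. A row lasts 1/8 s, in which the tool goes at most 62.5 mm and 10.7 degrees, less where a joint would pass 70% of its speed; a pose out of reach is approached as far as the arm can. A call with a number of a shift or a turn outside -1 to 1 is refused whole. A call with a gripper value outside its range is refused whole. "grip" is the opening, from 0 (shut) to 1 (fully open), set as the call begins (left out, the last holds). The fingers move at their own pace and stop on an object; the grip force is fixed at half the most. Time passes only in rows, so rows that repeat a pose let the fingers close. It gives the time, the measured TCP pose, the force, the opening and the grip force at its end, in the units of the state.
- get_obs(): the state, without advancing time (a new reading comes with each control period).
- optics.capture(name): name is "scene" or "side" or "wrist"; returns the picture (400x640x3 uint8, red, green, blue); there is no depth.
- optics.get_calibration(name): a dict with "fx", "fy", "cx", "cy" (pixels), "world_from_camera" (4x4, takes a point from camera to world coordinates). Camera axes: x right, y down, z forward; pixel columns grow to the right and rows downward; lengths in mm; the calibration is good to about 2 mm. A picture is of the moment at which its call begins: read the wrist's pose just before it. get_calibration takes no time and is no camera call; for the wrist camera it gives the pose at the moment of the call.
- ticket.close_job(): hands the job in; it is judged then, once.
Trained networks look in the newest picture that a camera, given by its name, has taken for a name from the list of things; names that differ only in an ending like _2 or _b are one class to them, and where a whole thing is asked for, a point or a joint stands for the part that bears it (a point fixed in the world has none). Each returns a list of dicts, best first, with "confidence" (0 to 1); they miss things now and then, are a little off and sometimes report something else, mostly with a low value. They report only what shows in the picture. A call takes as long as a camera call. They do not tell look-alikes from the thing itself.
- finder.boxes_of(target, camera): "box" ([left, top, right, bottom] in pixels, round what is visible of it).
- finder.silhouettes(target, camera): "region" (400x640 bool, what is visible of it) and "box" ([left, top, right, bottom] in pixels, round what is visible of it).
- finder.pinpoint(target, camera): "uv" ([column, row] in pixels: a listed point, or the origin of a listed thing).
The state is a dict: "time": time; "joint_positions": joint angles; "dq": joint speeds; "tau": joint torques, N m; "tool_pos": TCP position; "tcp_rot": TCP orientation; "contact_force": force on the tool from outside, world axes, zero at the start; "moment": the same for the moment, N m; "grip_width": finger opening in mm; "finger_force": force on a finger pad.
Only numpy, scipy, OpenCV 4.12 (cv2) and the standard library are available. Lean on these libraries where they do the work, as an engineer would, in place of code of your own. Each camera call takes 0.05 s, during which the arm holds its last target. There are 200 camera calls.

## Working session

There is one attempt and no reset: what is moved stays moved. The work goes in short steps, Python scripts to look and compute and a tool call to move; the robot and the scene stay as the last step left them, time stands still between calls to the robot, and variables do not carry over. Pictures are saved under pics/ and viewed, at most 16 in all, crops included, and the job is handed in when it is done.

Besides the shell and the picture viewer there is one more tool, called after "Call:" by a JSON object that holds its "fn" and its "kwargs". send_rows: Moves the arm, as the interface text tells. Its arguments: {"type":"object","properties":{"offset":{"type":"array"},"delta_rot":{"type":"array"},"grip":{"type":"number"}},"required":["offset","delta_rot"]}

```bash
ls; mkdir -p pics; cat > h.py <<'E'
import numpy as np, cv2
from plant import get_obs, optics, ticket, finder
from scipy.spatial.transform import Rotation as R
def cap(cam,name=None):
    im=optics.capture(cam)
    if name: cv2.imwrite(f'pics/{name}.png',im[:,:,::-1])
    return im
def ray(cal,uv):
    T=np.array(cal['world_from_camera']);d=np.array([(uv[0]-cal['cx'])/cal['fx'],(uv[1]-cal['cy'])/cal['fy'],1.])
    return T[:3,3],T[:3,:3]@d/np.linalg.norm(d)
def tri(rs):
    A=np.zeros((3,3));b=np.zeros(3)
    for o,d in rs:
        P=np.eye(3)-np.outer(d,d);A+=P;b+=P@o
    x=np.linalg.solve(A,b);return x,[round(float(np.linalg.norm((np.eye(3)-np.outer(d,d))@(x-o))),1) for o,d in rs]
def atz(r,z):
    o,d=r;return o+d*(z-o[2])/d[2]
def proj(cal,p):
    T=np.linalg.inv(np.array(cal['world_from_camera']));q=T[:3,:3]@np.array(p)+T[:3,3]
    return [q[0]/q[2]*cal['fx']+cal['cx'],q[1]/q[2]*cal['fy']+cal['cy']]
def off(p,yaw=None):
    """offset numbers (x120) from current pose to a world point; tool-down"""
    o=get_obs();Rm=R.from_euler('xyz',o['tcp_rot']).as_matrix();return np.round(Rm.T@(np.array(p)-o['tool_pos'])/120,3)
E
python3 - <<'E'
from h import *
np.set_printoptions(precision=2,suppress=True)
o=get_obs();print({k:np.round(v,3) for k,v in o.items()})
ims=[]
for c in ['scene','side']:
    cap(c,c+'0');cal=optics.get_calibration(c);print(c,cal['fx'],np.array(cal['world_from_camera']).round(2).tolist())
cal={c:optics.get_calibration(c) for c in ['scene','side']}
for t in ['guard_bar','guard_hinge','tray_tab','tray_floor','rig','stand','bay0','bay1','bay2','bay3','trap0','spanner','sight_flow','drain_plug']:
    for c in ['scene','side']:
        r=finder.pinpoint(t,c);print(t,c,[(np.round(x['uv'],1).tolist(),round(x['confidence'],2)) for x in r[:6]])
E
```

```text
pics
{'time': np.float64(0.0), 'joint_positions': array([ 1.  ,  0.34,  1.52,  0.  ,  1.27, -0.15]), 'dq': array([-0., -0., -0., -0., -0., -0.]), 'tau': array([ -0.  , -43.12, -24.42,   0.07,   0.06,  -0.  ]), 'tool_pos': array([215.19, 478.42, 226.04]), 'tcp_rot': array([-3.14, -0.  ,  2.72]), 'contact_force': array([ 0.75, -0.39, -0.08]), 'moment': array([ 0.03, -0.  , -0.01]), 'finger_force': np.float64(0.0), 'grip_width': np.float64(92.264)}
scene 380.7598217857891 [[-0.83, 0.43, -0.34, 949.01], [0.55, 0.65, -0.53, 731.12], [-0.0, -0.63, -0.78, 1039.95], [0.0, 0.0, 0.0, 1.0]]
side 467.80442364247165 [[0.77, -0.35, 0.53, -222.58], [-0.63, -0.44, 0.63, -818.75], [0.02, -0.83, -0.56, 902.16], [0.0, 0.0, 0.0, 1.0]]
guard_bar scene [([279.6, 127.5], 0.16)]
guard_bar side [([356.2, 261.9], 0.95), ([363.0, 253.0], 0.65)]
guard_hinge scene [([244.4, 146.3], 0.81)]
guard_hinge side [([409.6, 224.3], 0.97)]
tray_tab scene [([287.6, 163.5], 0.64)]
tray_tab side [([349.8, 202.5], 0.73), ([406.8, 226.4], 0.51)]
tray_floor scene [([266.3, 156.5], 0.92), ([277.2, 129.1], 0.16)]
tray_floor side 
[... 510 characters left out ...]
.6], 0.96), ([254.1, 157.9], 0.88), ([266.3, 169.4], 0.86), ([372.8, 268.3], 0.38)]
bay3 side []
trap0 scene [([457.5, 292.2], 0.94), ([367.9, 235.1], 0.76), ([380.5, 271.1], 0.74), ([388.5, 290.0], 0.71), ([330.5, 282.0], 0.66), ([327.1, 321.7], 0.64)]
trap0 side [([291.0, 181.9], 0.84), ([188.9, 179.7], 0.83), ([258.5, 188.4], 0.71), ([249.5, 180.4], 0.66), ([271.9, 167.7], 0.66), ([264.4, 195.4], 0.64)]
spanner scene [([237.8, 143.1], 0.51), ([294.1, 130.7], 0.47)]
spanner side [([438.7, 302.4], 0.95)]
sight_flow scene [([274.9, 236.2], 0.69), ([291.8, 163.1], 0.48)]
sight_flow side [([351.2, 204.8], 0.84)]
drain_plug scene [([279.8, 131.0], 0.55)]
drain_plug side [([388.9, 331.8], 0.63)]
```

View pics/scene0.png

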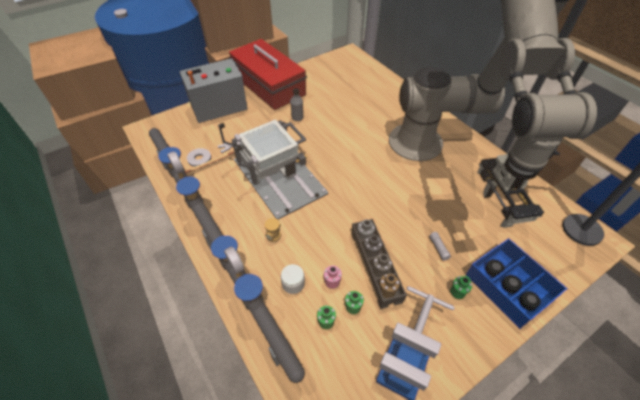

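View pics/side0.png

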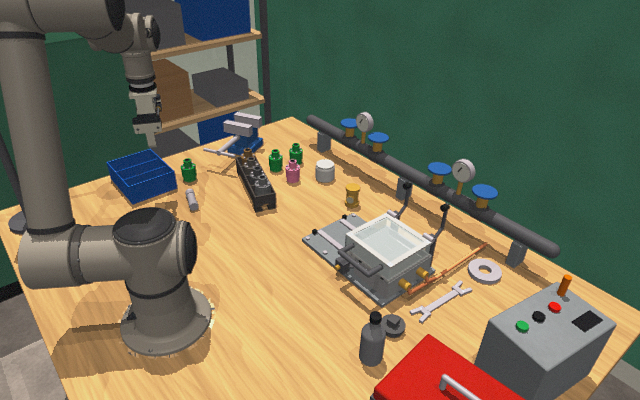

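```bash
python3 - <<'E'
from h import *
np.set_printoptions(precision=1,suppress=True)
c={k:optics.get_calibration(k) for k in ['scene','side']}
def T(n,a,b):
    x,e=tri([ray(c['scene'],a),ray(c['side'],b)]);print(n,x,e)
T('stand',(376.6,269.2),(252.8,192.4)); T('hinge',(244.4,146.3),(409.6,224.3));T('bar',(279.6,127.5),(356.2,261.9));T('tab',(287.6,163.5),(349.8,202.5))
for n,uv,z in [('hinge',(409.6,224.3),122),('bar',(356.2,261.9),102),('tab',(349.8,202.5),80),('rig',(363.7,250.4),0),('spanner',(438.7,302.4),0),('plug',(388.9,331.8),0)]: print('side',n,atz(ray(c['side'],uv),z))
for n,uv,z in [('hinge',(244.4,146.3),122),('floor',(266.3,156.5),24),('tab',(287.6,163.5),80),('sf',(274.9,236.2),0),('b',(282.1,160.6),24),('b',(254.1,157.9),24),('b',(266.3,169.4),24),('plug',(279.8,131),0),('stand',(376.6,269.2),0)]: print('scene',n,atz(ray(c['scene'],uv),z))
S=[x['uv'] for x in finder.pinpoint('trap0','scene')];
D=[x['uv'] for x in finder.pinpoint('trap0','side')]
for a in S: print('sc',np.round(a),atz(ray(c['scene'],a),0),atz(ray(c['scene'],a),28)[:2])
for a in D: print('sd',np.round(a),atz(ray(c['side'],a),0),atz(ray(c['side'],a),28)[:2])
E
```

```text
stand [483.2 354.5 -15.1] [0.0, 0.0]
hinge [ 624.4 -218.1  127.5] [2.1, 2.1]
bar [ 446.3 -234.6  109.7] [28.1, 28.1]
tab [549.9 -55.1 140.5] [1.1, 1.1]
side hinge [ 628.1 -213.2  122. ]
side bar [ 425.7 -216.8  102. ]
side tab [612.4   5.1  80. ]
side rig [ 559.8 -117.9   -0. ]
side spanner [ 569.5 -383.3    0. ]
side plug [ 399.6 -367.9   -0. ]
scene hinge [ 623.8 -225.9  122. ]
scene floor [ 545.5 -232.1   24. ]
scene tab [ 522.3 -107.1   80. ]
scene sf [689.3  83.1   0. ]
scene b [ 506.8 -180.3   24. ]
scene b [ 587.2 -251.    24. ]
scene b [ 577.6 -173.4   24. ]
scene plug [ 418.6 -354.1    0. ]
scene stand [490.  359.8   0. ]
sc [458. 292.] [340.7 549.5   0. ] [357.  554.4]
sc [368. 235.] [434.8 247.3   0. ] [448.7 260.3]
sc [380. 271.] [484.2 371.4   0. ] [496.7 381.1]
sc [388. 290.] [504.2 432.5   0. ] [516.2 440.5]
sc [330. 282.] [631.5 317.    0. ] [640.1 328.2]
sc [327. 322.] [708.3 411.    0. ] [714.8 419.7]
sc [350. 306.] [628.1 409.3   0. ] [636.7 418. ]
sd [291. 182.] [615.2 307.9   0. ] [589.2 272.9]
sd [189. 180.] [337.1 542.6   0. ] [319.7 500.3]
sd [258. 188.] [500.8 343.9   0. ] [478.4 307.8]
sd [250. 180.] [504.4 406.6   0. ] [481.8 368.6]
sd [272. 168.] [618.  429.8   0. ] [591.9 391. ]
sd [264. 195.] [492.6 295.6   0. ] [470.4 261. ]
sd [251. 167.] [558.1 481.7   0. ] [533.9 441.3]
sd [293. 162.] [708.3 417.9   0. ] [679.4 379.5]
```

The scene picture shows the rig at (270,160). The stand is at (376,262), with four bodies standing in its slots at about (366,229), (374,244), (383,263) and (390,283). The last one looks tan. The green and pink look-alikes stand loose beside the stand at (326,316), (353,300), (461,287) and (332,275). In the side picture the guard is shut, with its bar at (356,262), and the spanner is at (440,302). I'll move the wrist camera over the stand.

Call:
{"fn": "send_rows", "kwargs": {"offset": [[-0.745,-0.03,-0.78],[-0.745,-0.03,-0.78],[-0.745,-0.03,-0.78],[-0.745,-0.03,-0.78],[-0.745,-0.03,-0.78],[-0.745,-0.03,-0.78],[-0.745,-0.03,-0.78],[-0.745,-0.03,-0.78]], "delta_rot": [[0,0,0.183],[0,0,0.183],[0,0,0.183],[0,0,0.183],[0,0,0.183],[0,0,0.183],[0,0,0.183],[0,0,0.183]], "grip": 1}}

```text
time: 2.6
tool_pos: [295.5, 438.8, 320.3]
tcp_rot: [3.142, -0.0, 1.572]
contact_force: [-0.5, 0.7, -0.4]
grip_width: 91.8
finger_force: 0.0
```

Call:
{"fn": "send_rows", "kwargs": {"offset": [[-0.8,0.95,0],[-0.8,0.95,0],[-0.8,0.95,0],[-0.8,0.95,0]], "delta_rot": [[0,0,0],[0,0,0],[0,0,0],[0,0,0]]}}

```text
time: 3.1
tool_pos: [410.4, 341.5, 320.1]
tcp_rot: [-3.141, 0.0, 1.568]
contact_force: [0.3, 0.1, 0.5]
grip_width: 91.9
finger_force: 0.0
```

Call:
{"fn": "send_rows", "kwargs": {"offset": [[0,0.6,0],[0,0.6,0],[0,0.6,0],[0,0.6,0]], "delta_rot": [[0,0,0],[0,0,0],[0,0,0],[0,0,0]]}}

```text
time: 3.6
tool_pos: [479.9, 343.2, 320.8]
tcp_rot: [-3.142, -0.0, 1.571]
contact_force: [-0.4, 0.0, 0.3]
grip_width: 91.4
finger_force: 0.0
```

```bash
python3 - <<'E'
from h import *
np.set_printoptions(precision=2,suppress=True)
o=get_obs();print(o['time'],o['tool_pos'],o['tcp_rot'],o['joint_positions'])
cal=optics.get_calibration('wrist');cap('wrist','w1');print(cal['fx'],np.array(cal['world_from_camera']).round(2).tolist())
for t in ['trap0','stand']:
    for x in finder.pinpoint(t,'wrist'): print(t,np.round(x['uv'],1),round(x['confidence'],2),atz(ray(cal,x['uv']),28 if t[0]=='t' else 0))
E
```

```text
3.6 [479.91 343.18 320.76] [-3.14 -0.    1.57] [0.49 0.42 1.15 0.   1.57 0.49]
289.9830561788171 [[1.0, 0.0, -0.0, 480.17], [0.0, -0.96, -0.29, 421.08], [-0.0, 0.29, -0.96, 478.82], [0.0, 0.0, 0.0, 1.0]]
trap0 [309.7 215.4] 0.9 [461.54 255.46  28.  ]
trap0 [468.4 119.4] 0.87 [701.08 408.71  28.  ]
trap0 [322.2 183.7] 0.82 [482.11 309.41  28.  ]
trap0 [334.  137.2] 0.81 [499.97 382.41  28.  ]
trap0 [348.4  98. ] 0.7 [520.35 438.92  28.  ]
trap0 [413.3 118.8] 0.66 [618.41 409.53  28.  ]
trap0 [408.3 176.6] 0.62 [618.76 321.1   28.  ]
trap0 [223.1  24.8] 0.58 [345.59 533.8   28.  ]
stand [324.1 158.6] 0.94 [485.29 345.22   0.  ]
```

View pics/w1.png

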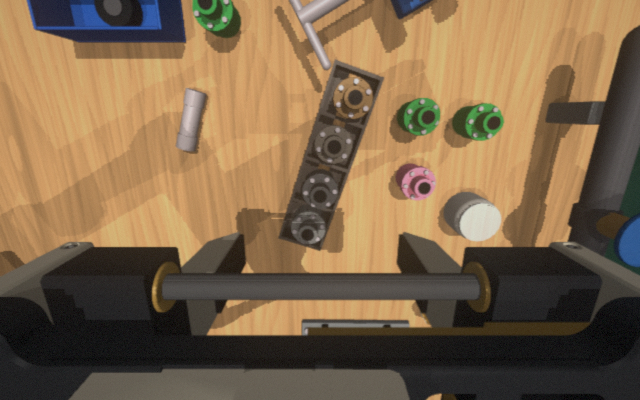

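The wrist view shows the stand with four bodies, at (308,228), (321,187), (334,145) and (353,97). The last is brownish and stands in the fourth slot. The green ones at (421,117), (484,121) and (212,10) and the pink one at (418,183) stand loose, so they're the look-alikes. The brown body is in the stand and is neither green nor pink, so it counts as one of the four. Next I'll look at the rig.

Call:
{"fn": "send_rows", "kwargs": {"offset": [[-0.5,0,0],[-1,0,0]], "delta_rot": [[0,0,0],[0,0,0]]}}

```text
time: 4.0
tool_pos: [480.2, 221.8, 320.4]
tcp_rot: [3.141, -0.0, 1.572]
contact_force: [0.8, -1.0, 0.5]
grip_width: 91.6
finger_force: 0.0
```

Call:
{"fn": "send_rows", "kwargs": {"offset": [[-0.5,0,0],[-1,0,0]], "delta_rot": [[0,0,0],[0,0,0]]}}

```text
time: 4.25
tool_pos: [480.1, 101.1, 320.9]
tcp_rot: [3.14, -0.0, 1.57]
contact_force: [0.1, -0.2, 0.6]
grip_width: 91.7
finger_force: 0.0
```

Call:
{"fn": "send_rows", "kwargs": {"offset": [[-0.5,0,0],[-1,0,0]], "delta_rot": [[0,0,0],[0,0,0]]}}

```text
time: 4.5
tool_pos: [480.0, -18.9, 320.9]
tcp_rot: [3.14, 0.0, 1.57]
contact_force: [1.3, -0.7, 0.1]
grip_width: 91.9
finger_force: 0.0
```

Call:
{"fn": "send_rows", "kwargs": {"offset": [[-0.5,0,0],[-1,0,0],[-1,0,0],[-1,0,0]], "delta_rot": [[0,0,0],[0,0,0],[0,0,0],[0,0,0]]}}

```text
time: 5.0
tool_pos: [480.2, -136.8, 320.5]
tcp_rot: [3.141, -0.001, 1.569]
contact_force: [-1.0, 0.4, 0.4]
grip_width: 92.0
finger_force: 0.0
```

```bash
cat >> h.py <<'E'
import json
def look(tag,names,cam='wrist'):
    cal=optics.get_calibration(cam);cap(cam,tag);d={'cal':{k:np.array(v).tolist() for k,v in cal.items()}}
    for t in names: d[t]=[(np.array(x['uv']).tolist(),float(x['confidence'])) for x in finder.pinpoint(t,cam)]
    json.dump(d,open(f'pics/{tag}.json','w'));return d
E
python3 - <<'E'
from h import *
print(get_obs()['tool_pos'],look('r1',['guard_bar','guard_hinge','tray_tab','tray_floor']))
E
```

```text
[ 480.15387923 -136.8219762   320.52358127] {'cal': {'fx': 289.9830561788171, 'fy': 289.9830561788171, 'cx': 320.89112217425406, 'cy': 199.30422572330184, 'world_from_camera': [[0.9999988036695235, -0.001451890892476483, -0.0005335469568353019, 480.5336710499134], [-0.001544420581271403, -0.9563839340796192, -0.29210851647881825, -58.96248966146814], [-8.616604290396254e-05, 0.2921089910413992, -0.9563850322585491, 478.58386509901464], [0.0, 0.0, 0.0, 1.0]]}, 'guard_bar': [([280.2, 225.1], 0.82)], 'guard_hinge': [([426.7, 231.2], 0.9)], 'tray_tab': [([345.8, 150.4], 0.78)], 'tray_floor': []}
```

Call:
{"fn": "send_rows", "kwargs": {"offset": [[-0.5,0,0],[-0.9,0,0],[-0.9,0,0],[-0.9,0,0]], "delta_rot": [[0,0,0],[0,0,0],[0,0,0],[0,0,0]]}}

```text
time: 5.75
tool_pos: [480.3, -244.5, 320.2]
tcp_rot: [-3.141, -0.001, 1.57]
contact_force: [0.8, 0.2, -0.8]
grip_width: 91.9
finger_force: 0.0
```

```bash
python3 - <<'E'
from h import *
np.set_printoptions(precision=1,suppress=True)
N=['guard_bar','guard_hinge','tray_tab','tray_floor','rig']
b=look('r2',N);print(get_obs()['tool_pos'],get_obs()['time'])
a=json.load(open('pics/r1.json'))
for t,z in zip(N,[102,122,80,24,0]):
    for d in (a,b):
        for uv,c in d.get(t,[])[:3]: print(t,np.round(uv,1),round(c,2),atz(ray(d['cal'],uv),z))
    if a.get(t) and b[t]: print('  tri',tri([ray(a['cal'],a[t][0][0]),ray(b['cal'],b[t][0][0])]))
E
```

```text
[ 480.4 -244.6  320.6] 6.05
guard_bar [280.2 225.1] 0.82 [ 423.5 -211.5  102. ]
guard_bar [275.8 148.8] 0.71 [ 422.4 -213.4  102. ]
  tri (array([ 421.9, -214.2,   95.5]), [0.6, 0.6])
guard_hinge [426.7 231.2] 0.9 [ 621.  -212.5  122. ]
guard_hinge [436.4 152. ] 0.86 [ 621.8 -215.   122. ]
  tri (array([ 624.7, -216. ,  113.8]), [0.4, 0.4])
tray_tab [345.8 150.4] 0.78 [ 514.5 -110.9   80. ]
tray_tab [350.9  59.6] 0.64 [ 518.1 -105.4   80. ]
  tri (array([ 514.5, -108.4,   99.7]), [1.7, 1.7])
rig [366.   85.6] 0.85 [ 549.9 -129.6    0. ]
```

View pics/r2.png

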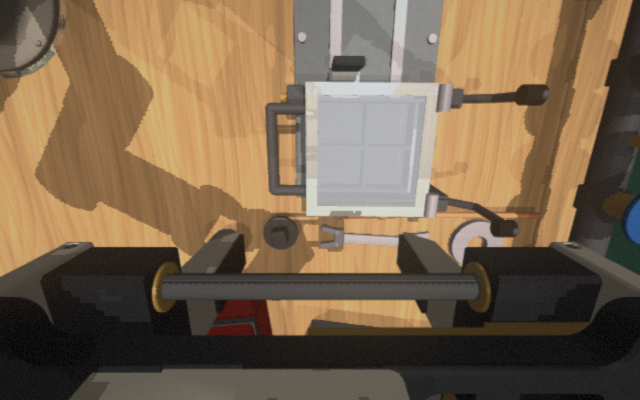

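The rig view shows the shut guard, its bar from (272,105) to (278,192), and the tray tab at (348,64). The plate edges are at columns 296 and 440. I'll get the rig's yaw from these lines.

```bash
python3 - <<'E'
from h import *
np.set_printoptions(precision=3,suppress=True)
b=json.load(open('pics/r2.json'));cal=b['cal']
im=cv2.imread('pics/r2.png');g=cv2.cvtColor(im,cv2.COLOR_BGR2GRAY).astype(float)
def edge(rows,c0,c1,z,n,dark=False):
    P=[]
    for r in rows:
        s=g[r,c0:c1]
        if dark: w=np.clip(np.percentile(s,70)-s,0,None)**2;c=c0+(w*np.arange(len(s))).sum()/w.sum()
        else: d=abs(np.gradient(cv2.GaussianBlur(s[None],(5,1),1)[0]));c=c0+d.argmax()
        P.append(atz(ray(cal,(c,r)),z)[:2])
    P=np.array(P);k=np.polyfit(P[:,1],P[:,0],1);e=P[:,0]-np.polyval(k,P[:,1]);m=abs(e)<3;k=np.polyfit(P[m,1],P[m,0],1)
    print(n,'yaw',-np.arctan(k[0]),'x at y=-213',np.polyval(k,-213),'std',e[m].std(),m.sum())
edge(range(5,78,3),286,310,12,'plateL');edge(range(5,75,3),428,450,12,'plateR')
edge(range(112,186,3),264,286,102,'bar',True)
edge(range(95,205,4),298,312,120,'hoodL')
E
```

```text
plateL yaw -0.010344408981059454 x at y=-213 438.50741464338915 std 0.6808330453467338 22
plateR yaw -0.027335197573618616 x at y=-213 646.6292960750707 std 0.4810345392172625 21
bar yaw -0.012552194895433041 x at y=-213 418.93139950743466 std 0.9433370552019249 24
hoodL yaw -0.0040449282532629225 x at y=-213 461.58710324311465 std 0.38384679376481995 28
```

Call:
{"fn": "send_rows", "kwargs": {"offset": [[0.13,-0.25,0.4],[0.26,-0.5,0.8],[0.26,-0.5,1],[0.26,-0.5,1],[0.26,-0.5,1]], "delta_rot": [[0,0,0.002],[0,0,0.002],[0,0,0.002],[0,0,0.002],[0,0,0.002]], "grip": 0.33}}

```text
time: 6.68
tool_pos: [421.3, -214.7, 201.6]
tcp_rot: [3.139, 0.001, 1.557]
contact_force: [-1.5, -0.6, -0.2]
grip_width: 46.3
finger_force: 0.0
```

Call:
{"fn": "send_rows", "kwargs": {"offset": [[0,0,0.3],[0,0,0.6],[0,0,0.7],[0,0,0.8],[0,0,0.9],[0,0,0.97],[0,0,0.97]], "delta_rot": [[0,0,0],[0,0,0],[0,0,0],[0,0,0],[0,0,0],[0,0,0],[0,0,0]]}}

```text
time: 7.55
tool_pos: [420.1, -214.1, 83.6]
tcp_rot: [-3.141, -0.0, 1.556]
contact_force: [0.8, 0.3, -0.1]
grip_width: 29.9
finger_force: 0.0
```

```bash
python3 - <<'E'
from h import *
im=cap('side');print(get_obs()['tool_pos'],get_obs()['contact_force'])
cv2.imwrite('pics/s1.png',cv2.resize(im[190:330,270:470,::-1],None,fx=4,fy=4,interpolation=2))
E
```

```text
[ 420.31647096 -214.24488953   83.9375151 ] [-0.22762789 -0.42698116 -0.04210503]
```

View pics/s1.png

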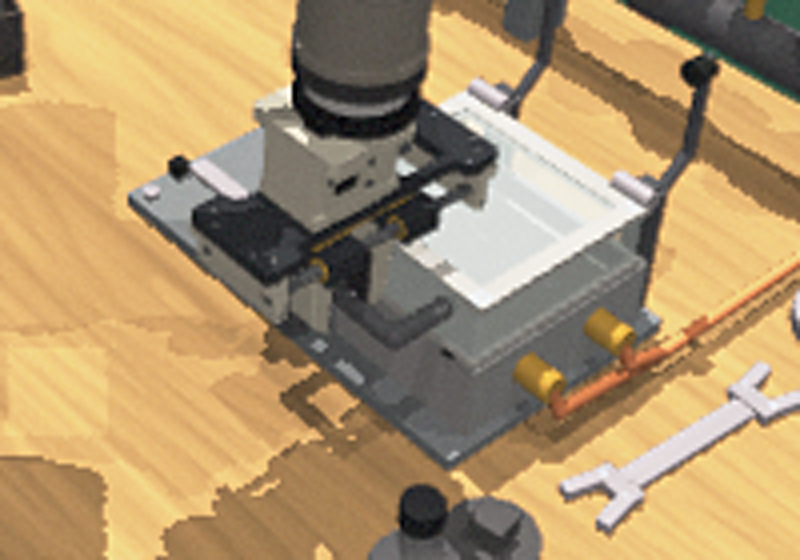

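The crop shows the fingers straddling the bar clear of the hood, with no contact force. I'll close on the bar.

Call:
{"fn": "send_rows", "kwargs": {"offset": [[0,0,0],[0,0,0],[0,0,0],[0,0,0]], "delta_rot": [[0,0,0],[0,0,0],[0,0,0],[0,0,0]], "grip": 0}}

```text
time: 8.1
tool_pos: [417.5, -214.2, 84.0]
tcp_rot: [-3.136, -0.001, 1.558]
contact_force: [-12.0, -3.0, 7.6]
grip_width: 13.1
finger_force: 30.0
```

```bash
python3 - <<'E'
import numpy as np
r=np.hypot(205,20);p0=np.arctan2(-20,205)
f=lambda t:np.array([-r*np.cos(p0+t),r*np.sin(p0+t)])
# per call rows: angle sequences
th=[0,.36,.72,1.08,1.44,1.70,1.80]
for a,b in zip(th,th[1:]):
    print(a,b,[[0,*np.round(((f(a+(b-a)*k/8)-f(a))*[1,-1]/120),3).tolist()] for k in range(1,9)])
E
```

```text
0 0.36 [[0, -0.006, -0.077], [0, -0.008, -0.154], [0, -0.007, -0.231], [0, -0.002, -0.309], [0, 0.006, -0.385], [0, 0.017, -0.462], [0, 0.032, -0.537], [0, 0.051, -0.612]]
0.36 0.72 [[0, 0.022, -0.074], [0, 0.047, -0.147], [0, 0.075, -0.219], [0, 0.107, -0.29], [0, 0.141, -0.359], [0, 0.179, -0.426], [0, 0.22, -0.492], [0, 0.263, -0.555]]
0.72 1.08 [[0, 0.046, -0.062], [0, 0.096, -0.121], [0, 0.147, -0.179], [0, 0.202, -0.233], [0, 0.259, -0.286], [0, 0.318, -0.336], [0, 0.379, -0.383], [0, 0.442, -0.427]]
1.08 1.44 [[0, 0.065, -0.041], [0, 0.132, -0.08], [0, 0.201, -0.115], [0, 0.271, -0.147], [0, 0.343, -0.176], [0, 0.415, -0.202], [0, 0.489, -0.225], [0, 0.564, -0.244]]
1.44 1.7 [[0, 0.055, -0.012], [0, 0.109, -0.022], [0, 0.165, -0.03], [0, 0.22, -0.036], [0, 0.276, -0.041], [0, 0.331, -0.044], [0, 0.387, -0.044], [0, 0.443, -0.044]]
1.7 1.8 [[0, 0.021, 0.001], [0, 0.043, 0.002], [0, 0.064, 0.003], [0, 0.086, 0.005], [0, 0.107, 0.007], [0, 0.128, 0.009], [0, 0.15, 0.011], [0, 0.171, 0.014]]
```

Call:
{"fn": "send_rows", "kwargs": {"offset": [[0,-0.026,-0.077],[0,-0.029,-0.154],[0,-0.028,-0.231],[0,-0.023,-0.309],[0,-0.015,-0.385],[0,-0.004,-0.462],[0,0.011,-0.537],[0,0.03,-0.612]], "delta_rot": [[0,0,0],[0,0,0],[0,0,0],[0,0,0],[0,0,0],[0,0,0],[0,0,0],[0,0,0]]}}

```text
time: 9.1
tool_pos: [423.0, -214.3, 157.8]
tcp_rot: [-3.14, -0.0, 1.557]
contact_force: [-4.3, -5.4, -5.7]
grip_width: 12.9
finger_force: 30.0
```

Call:
{"fn": "send_rows", "kwargs": {"offset": [[0,0.022,-0.074],[0,0.047,-0.147],[0,0.075,-0.219],[0,0.107,-0.29],[0,0.141,-0.359],[0,0.179,-0.426],[0,0.22,-0.492],[0,0.263,-0.555]], "delta_rot": [[0,0,0],[0,0,0],[0,0,0],[0,0,0],[0,0,0],[0,0,0],[0,0,0],[0,0,0]]}}

```text
time: 10.1
tool_pos: [452.2, -214.6, 224.5]
tcp_rot: [-3.134, -0.0, 1.557]
contact_force: [-15.2, -3.3, 2.5]
grip_width: 13.2
finger_force: 30.0
```

Call:
{"fn": "send_rows", "kwargs": {"offset": [[0,0.046,-0.062],[0,0.096,-0.121],[0,0.147,-0.179],[0,0.202,-0.233],[0,0.259,-0.286],[0,0.318,-0.336],[0,0.379,-0.383],[0,0.442,-0.427]], "delta_rot": [[0,0,0],[0,0,0],[0,0,0],[0,0,0],[0,0,0],[0,0,0],[0,0,0],[0,0,0]]}}

```text
time: 11.1
tool_pos: [504.7, -215.3, 279.2]
tcp_rot: [-3.136, 0.001, 1.556]
contact_force: [-21.5, 0.6, 21.3]
grip_width: 12.6
finger_force: 30.0
```

```bash
python3 - <<'E'
import numpy as np
from scipy.optimize import least_squares as L
P=np.array([[417.5,84],[423,157.8],[452.2,224.5],[504.7,279.2]])
s=L(lambda q:np.hypot(P[:,0]-q[0],P[:,1]-q[1])-206,[622,103]);h=s.x;print(h,s.fun)
f=lambda p:h+206*np.array([-np.cos(p),np.sin(p)])
p=[np.arctan2(a[1]-h[1],h[0]-a[0])for a in P];print('theta',np.array(p)+.0973)
cmd=np.array([420.3-2.5+3.6+31.6+53,83.8+73.4+66.6+51.2]);c=cmd
t0=p[-1]+.0973;th=[t0,1.42,1.69,1.80]
for a,b in zip(th,th[1:]):
    R=[f(a+(b-a)*k/8-.0973) for k in range(1,9)]
    print(b,[[0,*np.round((x-c)*[1,-1]/120,3).tolist()] for x in R]);c=R[-1];print(c)
E
```

```text
[622.59286611 109.54090384] [ 0.67709476 -0.65577056 -0.45359986  0.59849174]
theta [-0.02659551  0.33453461  0.69082349  1.06081427]
1.42 [[0, 0.056, -0.073], [0, 0.122, -0.113], [0, 0.19, -0.15], [0, 0.26, -0.183], [0, 0.33, -0.214], [0, 0.403, -0.241], [0, 0.476, -0.265], [0, 0.55, -0.285]]
[572.0077081  309.23352211]
1.69 [[0, 0.056, -0.013], [0, 0.113, -0.025], [0, 0.17, -0.034], [0, 0.228, -0.042], [0, 0.285, -0.047], [0, 0.343, -0.051], [0, 0.401, -0.052], [0, 0.459, -0.052]]
[627.104662   315.49148942]
1.8 [[0, 0.024, 0.001], [0, 0.047, 0.002], [0, 0.071, 0.003], [0, 0.094, 0.005], [0, 0.118, 0.007], [0, 0.141, 0.009], [0, 0.165, 0.012], [0, 0.188, 0.015]]
[649.68629849 313.75144697]
```

Call:
{"fn": "send_rows", "kwargs": {"offset": [[0,0.056,-0.073],[0,0.122,-0.113],[0,0.19,-0.15],[0,0.26,-0.183],[0,0.33,-0.214],[0,0.403,-0.241],[0,0.476,-0.265],[0,0.55,-0.285]], "delta_rot": [[0,0,0],[0,0,0],[0,0,0],[0,0,0],[0,0,0],[0,0,0],[0,0,0],[0,0,0]]}}

```text
time: 12.1
tool_pos: [574.0, -216.2, 311.6]
tcp_rot: [3.141, 0.001, 1.556]
contact_force: [-5.7, -1.0, 5.5]
grip_width: 13.1
finger_force: 30.0
```

Call:
{"fn": "send_rows", "kwargs": {"offset": [[0,0.056,-0.013],[0,0.113,-0.025],[0,0.17,-0.034],[0,0.228,-0.042],[0,0.285,-0.047],[0,0.343,-0.051],[0,0.401,-0.052],[0,0.459,-0.052]], "delta_rot": [[0,0,0],[0,0,0],[0,0,0],[0,0,0],[0,0,0],[0,0,0],[0,0,0],[0,0,0]]}}

```text
time: 13.1
tool_pos: [630.1, -216.9, 316.0]
tcp_rot: [3.141, -0.0, 1.557]
contact_force: [-2.3, -0.7, 5.3]
grip_width: 12.7
finger_force: 30.0
```

Call:
{"fn": "send_rows", "kwargs": {"offset": [[0,0.024,0.001],[0,0.047,0.002],[0,0.071,0.003],[0,0.094,0.005],[0,0.11,0.007],[0,0.125,0.009],[0,0.138,0.011],[0,0.15,0.013]], "delta_rot": [[0,0,0],[0,0,0],[0,0,0],[0,0,0],[0,0,0],[0,0,0],[0,0,0],[0,0,0]]}}

```text
time: 14.1
tool_pos: [647.7, -217.1, 314.0]
tcp_rot: [3.141, -0.001, 1.557]
contact_force: [-2.8, 3.6, 4.1]
grip_width: 12.9
finger_force: 30.0
```

Call:
{"fn": "send_rows", "kwargs": {"offset": [[0,0.01,0.001],[0,0.02,0.002],[0,0.03,0.003],[0,0.04,0.004],[0,0.05,0.005],[0,0.06,0.005],[0,0.06,0.005]], "delta_rot": [[0,0,0],[0,0,0],[0,0,0],[0,0,0],[0,0,0],[0,0,0],[0,0,0]]}}

```text
time: 14.98
tool_pos: [649.7, -217.2, 313.6]
tcp_rot: [-3.129, -0.002, 1.555]
contact_force: [-25.8, 8.2, 8.3]
grip_width: 13.1
finger_force: 30.0
```

Call:
{"fn": "send_rows", "kwargs": {"offset": [[0,-0.04,0],[0,-0.04,0],[0,-0.04,0],[0,-0.04,0]], "delta_rot": [[0,0,0],[0,0,0],[0,0,0],[0,0,0]], "grip": 0.4}}

```text
time: 15.48
tool_pos: [650.2, -217.7, 313.1]
tcp_rot: [3.141, 0.0, 1.556]
contact_force: [-0.0, 0.1, -0.8]
grip_width: 36.6
finger_force: 0.0
```

Call:
{"fn": "send_rows", "kwargs": {"offset": [[0,0,-0.2],[0,0,-0.4],[0,0,-0.5],[0,0,-0.5]], "delta_rot": [[0,0,0],[0,0,0],[0,0,0],[0,0,0]]}}

```text
time: 15.98
tool_pos: [650.4, -217.7, 374.3]
tcp_rot: [3.139, 0.001, 1.556]
contact_force: [0.4, 0.1, -1.2]
grip_width: 37.1
finger_force: 0.0
```

Call:
{"fn": "send_rows", "kwargs": {"offset": [[0.5,-0.5,0],[1,-1,0],[1,-1,0]], "delta_rot": [[0,0,0],[0,0,0],[0,0,0]]}}

```text
time: 16.35
tool_pos: [529.7, -94.1, 372.7]
tcp_rot: [-3.141, -0.001, 1.557]
contact_force: [1.1, -0.1, 0.7]
grip_width: 36.9
finger_force: 0.0
```

Call:
{"fn": "send_rows", "kwargs": {"offset": [[0,0,0.4],[0,0,0.5],[0,0,0.5]], "delta_rot": [[0,0,0],[0,0,0],[0,0,0]]}}

```text
time: 16.73
tool_pos: [531.7, -96.1, 312.8]
tcp_rot: [-3.14, -0.001, 1.556]
contact_force: [0.6, 0.8, -0.5]
grip_width: 36.3
finger_force: 0.0
```

```bash
python3 - <<'E'
from h import *
np.set_printoptions(precision=1,suppress=True)
N=['tray_tab','tray_floor','bay0','rig','guard_bar']
b=look('r3',N);print(get_obs()['tool_pos'],get_obs()['time'])
for t,z in zip(N,[80,24,24,0,326]):
    for uv,c in b.get(t,[])[:4]: print(t,np.round(uv,1),round(c,2),atz(ray(b['cal'],uv),z))
E
```

```text
[532.2 -96.2 314.2] 17.025
tray_tab [309.7 177.9] 0.65 [ 515.8 -106.5   80. ]
tray_tab [346.7 310.6] 0.47 [ 569.3 -323.8   80. ]
tray_floor [330.4 233.7] 0.9 [ 545.5 -215.    24. ]
bay0 [308.9 219.3] 0.88 [ 510.2 -188.8   24. ]
bay0 [303.1 253. ] 0.81 [ 498.7 -250.1   24. ]
bay0 [351.3 250.6] 0.67 [ 580.9 -246.7   24. ]
bay0 [352.3 220.2] 0.66 [ 581.6 -191.3   24. ]
rig [329.7 181.6] 0.8 [ 545.4 -131.3    0. ]
```

View pics/r3.png

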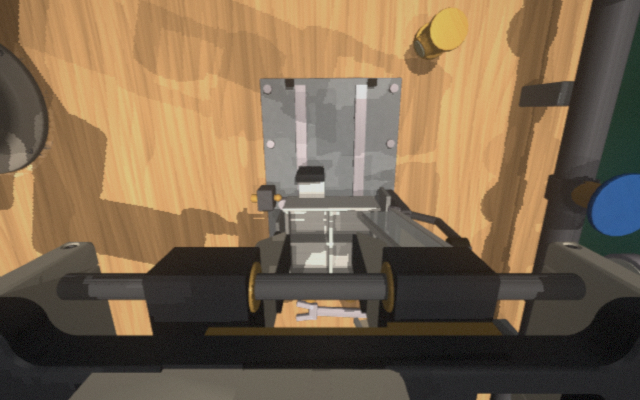

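The view shows the guard laid back and staying put, the tray uncovered and the tab at (311,177). I'll turn 90° and pinch the tab.

Call:
{"fn": "send_rows", "kwargs": {"offset": [[-0.04,-0.06,0.2],[-0.083,-0.133,0.4],[-0.083,-0.133,0.6],[-0.083,-0.133,0.8],[-0.083,-0.133,1],[-0.083,-0.133,1],[-0.083,-0.133,1],[-0.083,-0.133,1]], "delta_rot": [[0,0,0.029],[0,0,0.058],[0,0,0.087],[0,0,0.116],[0,0,0.145],[0,0,0.174],[0,0,0.203],[0,0,0.23]], "grip": 0.35}}

```text
time: 18.02
tool_pos: [516.0, -105.8, 193.8]
tcp_rot: [3.141, -0.001, 0.105]
contact_force: [0.7, -1.0, -0.3]
grip_width: 32.0
finger_force: 0.0
```

Call:
{"fn": "send_rows", "kwargs": {"offset": [[0,0,0.3],[0,0,0.6],[0,0,0.6],[0,0,0.6]], "delta_rot": [[0,0,0.02],[0,0,0.02],[0,0,0.02],[0,0,0.02]]}}

```text
time: 18.52
tool_pos: [516.6, -105.9, 122.9]
tcp_rot: [3.141, -0.002, -0.014]
contact_force: [-0.5, 0.3, 0.1]
grip_width: 32.2
finger_force: 0.0
```

```bash
python3 - <<'E'
from h import *
np.set_printoptions(precision=1,suppress=True)
print(get_obs()['tool_pos'],get_obs()['tcp_rot'])
cap('side');cal=optics.get_calibration('side');r=finder.pinpoint('tray_tab','side');print([(x['uv'],x['confidence'],atz(ray(cal,x['uv']),80)) for x in r])
cap('scene');cal=optics.get_calibration('scene');r=finder.pinpoint('tray_tab','scene');print([(x['uv'],x['confidence'],atz(ray(cal,x['uv']),80)) for x in r])
im=cap('side');u,v=map(int,proj(optics.get_calibration('side'),[516,-106,80]));cv2.imwrite('pics/s2.png',cv2.resize(im[v-60:v+60,u-80:u+80,::-1],None,fx=5,fy=5,interpolation=2));print(u,v)
E
```

```text
[ 516.6 -105.9  122.9] [ 3.1 -0.  -0. ]
[([349.2, 233.7], 0.85, array([ 508. , -104.4,   80. ])), ([391.1, 329.2], 0.39, array([ 353.4, -406. ,   80. ]))]
[([292.3, 165.0], 0.95, array([512.4, -91.7,  80. ])), ([246.2, 146.3], 0.64, array([ 603.4, -266. ,   80. ])), ([270.1, 159.0], 0.31, array([ 562.6, -160.5,   80. ]))]
351 232
```

View pics/s2.png

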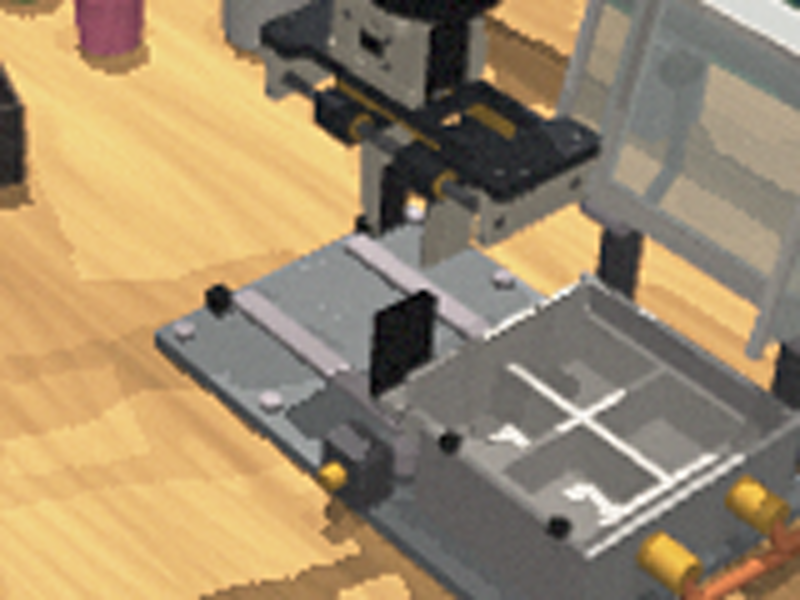

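The crop shows the tab's top edge at its middle near (352,232). That agrees with (516,-106,80), and the fingers are aligned above it. Now descend and close.

Call:
{"fn": "send_rows", "kwargs": {"offset": [[0,0,0.15],[0,0,0.3],[0,0,0.4],[0,0,0.5],[0,0,0.57],[0,0,0.57]], "delta_rot": [[0,0,0],[0,0,0],[0,0,0],[0,0,0],[0,0,0],[0,0,0]]}}

```text
time: 19.52
tool_pos: [515.3, -105.4, 52.6]
tcp_rot: [-3.141, 0.001, -0.014]
contact_force: [0.1, 0.2, 0.4]
grip_width: 32.2
finger_force: 0.0
```

Call:
{"fn": "send_rows", "kwargs": {"offset": [[0,0,0],[0,0,0],[0,0,0],[0,0,0]], "delta_rot": [[0,0,0],[0,0,0],[0,0,0],[0,0,0]], "grip": 0}}

```text
time: 20.02
tool_pos: [515.8, -104.9, 53.5]
tcp_rot: [-3.141, -0.001, -0.014]
contact_force: [1.1, 5.7, 3.4]
grip_width: 11.9
finger_force: 30.0
```

Call:
{"fn": "send_rows", "kwargs": {"offset": [[0,-0.05,0],[0,-0.1,0],[0,-0.15,0],[0,-0.25,0],[0,-0.35,0],[0,-0.5,0],[0,-0.65,0],[0,-0.8,0]], "delta_rot": [[0,0,0],[0,0,0],[0,0,0],[0,0,0],[0,0,0],[0,0,0],[0,0,0],[0,0,0]]}}

```text
time: 21.02
tool_pos: [516.8, -9.0, 53.4]
tcp_rot: [3.141, -0.0, -0.014]
contact_force: [-2.4, -1.7, 5.7]
grip_width: 11.4
finger_force: 30.0
```

Call:
{"fn": "send_rows", "kwargs": {"offset": [[0,-0.12,0],[0,-0.24,0],[0,-0.36,0],[0,-0.46,0],[0,-0.54,0],[0,-0.6,0],[0,-0.63,0],[0,-0.65,0]], "delta_rot": [[0,0,0],[0,0,0],[0,0,0],[0,0,0],[0,0,0],[0,0,0],[0,0,0],[0,0,0]]}}

```text
time: 22.02
tool_pos: [517.5, 69.0, 53.4]
tcp_rot: [3.141, 0.001, -0.014]
contact_force: [-3.6, -1.9, 7.0]
grip_width: 11.7
finger_force: 30.0
```

Call:
{"fn": "send_rows", "kwargs": {"offset": [[0,-0.01,0],[0,-0.02,0],[0,-0.03,0],[0,-0.03,0]], "delta_rot": [[0,0,0],[0,0,0],[0,0,0],[0,0,0]]}}

```text
time: 22.52
tool_pos: [517.5, 70.1, 53.4]
tcp_rot: [3.138, 0.001, -0.013]
contact_force: [-3.3, -11.8, 8.0]
grip_width: 11.8
finger_force: 30.0
```

Call:
{"fn": "send_rows", "kwargs": {"offset": [[0,0,0],[0,0,0],[0,0,0]], "delta_rot": [[0,0,0],[0,0,0],[0,0,0]], "grip": 0.3}}

```text
time: 22.9
tool_pos: [518.0, 72.5, 52.9]
tcp_rot: [-3.141, 0.0, -0.014]
contact_force: [1.0, 0.2, -0.0]
grip_width: 27.3
finger_force: 0.0
```

Call:
{"fn": "send_rows", "kwargs": {"offset": [[0,0,-0.4],[0,0,-0.8],[0,0,-1],[0,0,-1]], "delta_rot": [[0,0,0],[0,0,0],[0,0,0],[0,0,0]]}}

```text
time: 23.4
tool_pos: [519.2, 72.3, 174.7]
tcp_rot: [-3.141, -0.004, -0.014]
contact_force: [0.2, -0.3, -1.2]
grip_width: 27.6
finger_force: 0.0
```

Call:
{"fn": "send_rows", "kwargs": {"offset": [[0,0,-0.4],[0,0,-0.8],[0,0,-1],[0,0,-1],[0,0,-1],[0,0,-1],[0,0,-1],[0,0,-1]], "delta_rot": [[0,0,-0.029],[0,0,-0.058],[0,0,-0.087],[0,0,-0.116],[0,0,-0.145],[0,0,-0.174],[0,0,-0.203],[0,0,-0.23]]}}

```text
time: 24.4
tool_pos: [517.7, 72.2, 291.0]
tcp_rot: [-3.138, 0.0, 1.437]
contact_force: [0.5, 0.2, 0.6]
grip_width: 27.7
finger_force: 0.0
```

```bash
python3 - <<'E'
from h import *
np.set_printoptions(precision=1,suppress=True)
print(get_obs()['time'],get_obs()['tool_pos'],get_obs()['tcp_rot'])
N=['tray_tab','tray_floor','bay0','trap0']
b=look('r4',N)
for t,z in zip(N,[80,24,24,28]):
    for uv,c in b[t]: print(t,np.round(uv,1),round(c,2),atz(ray(b['cal'],uv),z))
E
```

```text
24.4 [517.7  72.2 291. ] [-3.1  0.   1.4]
tray_tab [320.7 176.8] 0.73 [516.5  67.9  80. ]
bay0 [321.6 218.6] 0.97 [507.1 -10.9  24. ]
bay0 [373.  249.4] 0.63 [582.5 -74.6  24. ]
bay0 [330.6 255.5] 0.6 [513.1 -76.4  24. ]
bay0 [370.1 209.9] 0.58 [583.5  -6.5  24. ]
trap0 [260.1  32.1] 0.9 [462.7 256.   28. ]
```

View pics/r4.png

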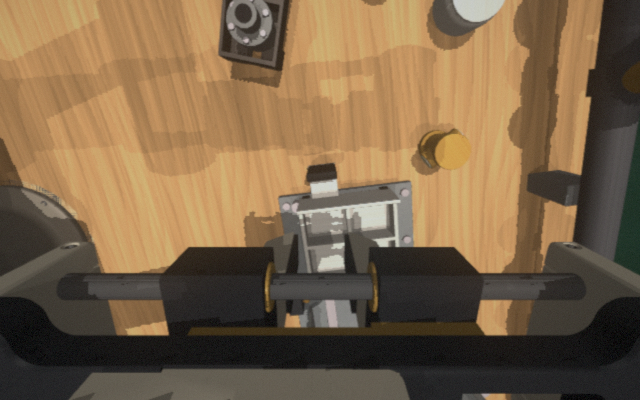

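The view shows the tray drawn fully out, with its tab at (321,175). The bays agree with the grip-measured tray centre of about (547,-40). Next I'll measure the trap bodies from above with two wrist views.

Call:
{"fn": "send_rows", "kwargs": {"offset": [[0.48,-0.12,0],[0.958,-0.246,0]], "delta_rot": [[0,0,-0.0213],[0,0,-0.0213]], "grip": 0.7}}

```text
time: 24.9
tool_pos: [504.9, 190.8, 292.7]
tcp_rot: [-3.141, -0.0, 1.561]
contact_force: [0.6, -0.1, 0.4]
grip_width: 42.8
finger_force: 0.0
```

Call:
{"fn": "send_rows", "kwargs": {"offset": [[0.49,-0.05,0],[0.98,-0.117,0],[0.98,-0.117,0],[0.98,-0.117,0],[0.98,-0.117,0]], "delta_rot": [[0,0,0],[0,0,0],[0,0,0],[0,0,0],[0,0,0]]}}

```text
time: 25.52
tool_pos: [492.0, 306.3, 293.1]
tcp_rot: [3.142, 0.0, 1.562]
contact_force: [0.8, -0.3, 0.5]
grip_width: 64.1
finger_force: 0.0
```

```bash
python3 - <<'E'
from h import *
b=look('t1',['trap0','stand']);print(get_obs()['time'],get_obs()['tool_pos'],get_obs()['tcp_rot'])
E
```

```text
25.675 [492.09823159 306.55089879 293.32079283] [ 3.14118531e+00 -8.75686852e-05  1.56240704e+00]
```

Call:
{"fn": "send_rows", "kwargs": {"offset": [[0.4,0,0],[0.8,0,0],[0.8,0,0],[0.8,0,0],[0.8,0,0]], "delta_rot": [[0,0,0],[0,0,0],[0,0,0],[0,0,0],[0,0,0]]}}

```text
time: 26.3
tool_pos: [492.6, 402.5, 293.5]
tcp_rot: [3.141, -0.0, 1.563]
contact_force: [-0.2, 0.1, -0.3]
grip_width: 64.4
finger_force: 0.0
```

```bash
python3 - <<'E'
from h import *
np.set_printoptions(precision=1,suppress=True)
a=json.load(open('pics/t1.json'));b=look('t2',['trap0','stand']);print(get_obs()['time'],get_obs()['tool_pos'])
G=[(462,256),(482,312),(500,380),(520,437)]
for d in (a,b):
    for uv,c in d['trap0']: print(np.round(uv,1),round(c,2),atz(ray(d['cal'],uv),28)[:2])
# boss top: project z=106 prediction, crop both
rows=[]
for n,d in (('t1',a),('t2',b)):
    im=cv2.imread(f'pics/{n}.png');r=[]
    for g in G:
        u,v=map(int,proj(d['cal'],(*g,106)));print(n,g,u,v)
        c=im[max(v-25,0):v+25,u-25:u+25];r.append(cv2.resize(c,(200,200),interpolation=2))
    rows.append(np.hstack(r))
cv2.imwrite('pics/crops.png',np.vstack(rows))
E
```

```text
26.45 [492.6 402.9 293.5]
[302.6 201.5] 0.89 [463.8 251.4]
[471.3  93.6] 0.89 [699.4 404.7]
[413.   89.5] 0.88 [619.  410.7]
[326.5 114.7] 0.82 [500.6 378.6]
[407.  153.4] 0.82 [617.6 323.5]
[310.6 160.1] 0.74 [477.2 314.9]
[345.1  67.4] 0.57 [525.7 439.2]
[213.6  64.7] 0.96 [350.4 540.1]
[463.4 158.4] 0.89 [701.6 411.9]
[340.9 142.5] 0.88 [521.9 436.2]
[313.1 224.1] 0.81 [480.  310.2]
[324.3 180.1] 0.8 [497.8 380.9]
[402.7 215.8] 0.8 [619.4 323.1]
[405.5 157.1] 0.66 [616.6 414.5]
[303.3 256. ] 0.6 [463.2 254.7]
t1 (462, 256) 297 216
t1 (482, 312) 312 172
t1 (500, 380) 327 114
t1 (520, 437) 345 59
t2 (462, 256) 299 282
t2 (482, 312) 313 245
t2 (500, 380) 326 195
t2 (520, 437) 343 148
```

View pics/crops.png

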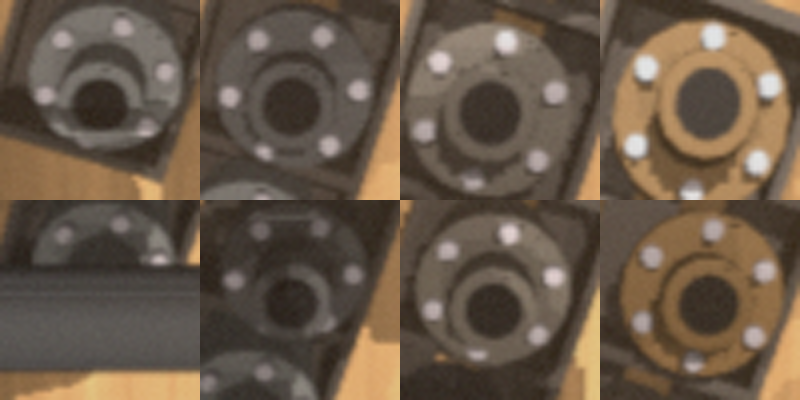

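The crops confirm four trap bodies in the slots with the same flange and boss shape: three grey and one rust-brown. None is green or pink, so all four are meant. Bore centres in t1 are (296.5,216.8), (309.5,173.3), (324.5,117) and (346.8,59.8).

```bash
python3 - <<'E'
from h import *
np.set_printoptions(precision=1,suppress=True)
a=json.load(open('pics/t1.json'))['cal'];b=json.load(open('pics/t2.json'))['cal']
P={'A':[(296.5,216.8),None],'B':[(309.5,173.3),(310.8,246)],'C':[(324.5,117),(324.5,197.8)],'D':[(346.8,59.8),(345,149.3)]}
for k,(p,q) in P.items():
    r=ray(a,p);print(k,atz(r,106),end=' ')
    if q: s=ray(b,q);print(atz(s,106),tri([r,s]))
E
```

```text
A [460.9 255.6 106. ] B [478.5 311.7 106. ] [479.  310.8 106. ] (array([478.8, 312.3, 109.1]), [0.2, 0.2])
C [496.9 377.1 106. ] [497.2 376.6 106. ] (array([497. , 377.2, 107.8]), [0.1, 0.1])
D [521.4 436.6 106. ] [521.6 436.4 106. ] (array([521.4, 436.5, 106.9]), [0.1, 0.1])
```

Call:
{"fn": "send_rows", "kwargs": {"offset": [[0.28,0.24,0.4],[0.28,0.24,0.8],[0.28,0.24,1],[0.28,0.24,1]], "delta_rot": [[0,0,0],[0,0,0],[0,0,0],[0,0,0]]}}

```text
time: 26.95
tool_pos: [520.5, 436.1, 170.9]
tcp_rot: [-3.138, 0.003, 1.564]
contact_force: [0.1, 0.4, 0.1]
grip_width: 64.0
finger_force: 0.0
```

Call:
{"fn": "send_rows", "kwargs": {"offset": [[0,0,0.25],[0,0,0.45],[0,0,0.6],[0,0,0.7],[0,0,0.74],[0,0,0.74]], "delta_rot": [[0,0,0],[0,0,0],[0,0,0],[0,0,0],[0,0,0],[0,0,0]]}}

```text
time: 27.7
tool_pos: [521.4, 437.3, 84.7]
tcp_rot: [3.141, -0.0, 1.565]
contact_force: [0.0, -0.2, 0.5]
grip_width: 64.3
finger_force: 0.0
```

Call:
{"fn": "send_rows", "kwargs": {"offset": [[0,0,0],[0,0,0],[0,0,0],[0,0,0],[0,0,0],[0,0,0]], "delta_rot": [[0,0,0],[0,0,0],[0,0,0],[0,0,0],[0,0,0],[0,0,0]], "grip": 0}}

```text
time: 28.45
tool_pos: [521.2, 437.2, 84.4]
tcp_rot: [-3.142, -0.0, 1.565]
contact_force: [-0.5, -0.3, 1.1]
grip_width: 27.0
finger_force: 30.0
```

Call:
{"fn": "send_rows", "kwargs": {"offset": [[0,0,-0.15],[0,0,-0.4],[0,0,-0.7],[0,0,-1],[0,0,-1]], "delta_rot": [[0,0,0],[0,0,0],[0,0,0],[0,0,0],[0,0,0]]}}

```text
time: 29.08
tool_pos: [522.5, 438.0, 208.0]
tcp_rot: [3.136, -0.004, 1.565]
contact_force: [1.0, 0.4, -6.1]
grip_width: 27.4
finger_force: 30.0
```

Call:
{"fn": "send_rows", "kwargs": {"offset": [[-0.25,0.034,0],[-0.55,0.068,0],[-0.852,0.102,0]], "delta_rot": [[0,0,0],[0,0,0],[0,0,0]]}}

```text
time: 29.45
tool_pos: [531.8, 333.3, 201.7]
tcp_rot: [-3.138, 0.002, 1.565]
contact_force: [0.4, -0.1, -6.0]
grip_width: 27.4
finger_force: 30.0
```

Call:
{"fn": "send_rows", "kwargs": {"offset": [[-0.3,0.034,0],[-0.6,0.068,0],[-0.852,0.102,0]], "delta_rot": [[0,0,0],[0,0,0],[0,0,0]]}}

```text
time: 29.82
tool_pos: [543.4, 230.7, 202.1]
tcp_rot: [-3.138, 0.001, 1.564]
contact_force: [0.0, 0.2, -4.8]
grip_width: 27.6
finger_force: 30.0
```

Call:
{"fn": "send_rows", "kwargs": {"offset": [[-0.3,0.034,0],[-0.6,0.068,0],[-0.852,0.102,0]], "delta_rot": [[0,0,0],[0,0,0],[0,0,0]]}}

```text
time: 30.2
tool_pos: [555.0, 128.6, 202.2]
tcp_rot: [-3.138, 0.001, 1.564]
contact_force: [0.9, 1.1, -6.2]
grip_width: 27.5
finger_force: 30.0
```

Call:
{"fn": "send_rows", "kwargs": {"offset": [[-0.3,0.034,0],[-0.6,0.068,0],[-0.852,0.102,0]], "delta_rot": [[0,0,0],[0,0,0],[0,0,0]]}}

```text
time: 30.58
tool_pos: [566.5, 26.5, 202.2]
tcp_rot: [-3.138, -0.0, 1.564]
contact_force: [0.5, -0.8, -5.4]
grip_width: 27.3
finger_force: 30.0
```

Call:
{"fn": "send_rows", "kwargs": {"offset": [[-0.3,0.034,0],[-0.6,0.068,0],[-0.852,0.102,0],[-0.852,0.102,0],[-0.852,0.102,0]], "delta_rot": [[0,0,0],[0,0,0],[0,0,0],[0,0,0],[0,0,0]]}}

```text
time: 31.2
tool_pos: [578.4, -73.9, 202.8]
tcp_rot: [-3.139, -0.001, 1.564]
contact_force: [-0.1, 0.9, -6.6]
grip_width: 27.0
finger_force: 30.0
```

```bash
python3 - <<'E'
from h import *
np.set_printoptions(precision=1,suppress=True)
o=get_obs();print(o['time'],o['tool_pos'],o['tcp_rot'])
for cam in ('side','scene','wrist'):
    d=look('p1'+cam,['bay0'],cam);cal=d['cal']
    for uv,c in d['bay0']: print(cam,np.round(uv),round(c,2),atz(ray(cal,uv),24)[:2])
    if cam=='side':
        im=cv2.imread('pics/p1side.png')
        for p in [(514,-8,24),(581,-9,24),(513,-72,24),(580,-73,24)]: cv2.circle(im,tuple(int(round(x)) for x in proj(cal,p)),1,(0,0,255),-1)
        u,v=map(int,proj(cal,(547,-40,60)));cv2.imwrite('pics/p1s.png',cv2.resize(im[v-60:v+60,u-80:u+80],None,fx=5,fy=5,interpolation=2))
E
```

```text
31.2 [578.4 -73.9 202.8] [-3.1 -0.   1.6]
side [343. 221.] 0.81 [584.    1.8]
side [331. 230.] 0.7 [526.3  -8.6]
side [359. 233.] 0.62 [583.1 -71.5]
side [361. 199.] 0.44 [711.1  53.9]
scene [280. 184.] 0.97 [573.1 -84.6]
scene [290. 201.] 0.96 [582.6   0. ]
scene [306. 192.] 0.81 [513.4  -0.4]
scene [229. 102.] 0.66 [ 519.4 -611.1]
scene [296. 180.] 0.61 [515. -67.]
wrist [260. 124.] 0.9 [511.   -9.6]
wrist [320. 178.] 0.8 [578.7 -72.4]
wrist [323. 125.] 0.61 [581.8 -10.9]
wrist [263. 182.] 0.61 [509.6 -76.3]
```

View pics/p1s.png

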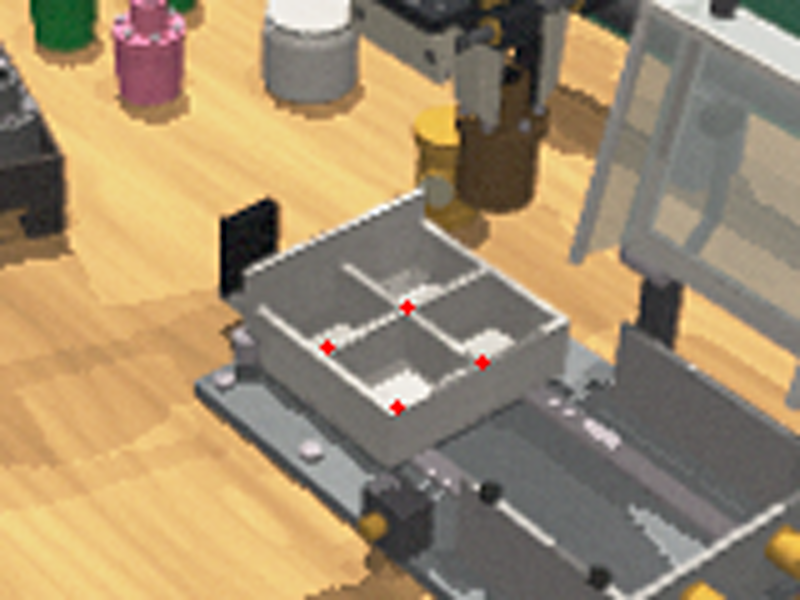

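The crop shows the brown body hanging upright over the tray. The partition crossing is at crop (408,310), the far -y rim corner at (568,322) and the near -y rim corner at (393,414). I'll check the tray pose against these.

```bash
python3 - <<'E'
from h import *
np.set_printoptions(precision=1,suppress=True)
cal=json.load(open('pics/p1side.json'))['cal'];u,v=map(int,proj(cal,(547,-40,60)))
for n,p,z in [('cross',(408,310),58),('far-y',(568,322),58),('near-y',(393,414),58),('endL',(245,275),80),('endR',(424,190),80),('tab',(249,208),80)]:
    print(n,atz(ray(cal,(u-80+p[0]/5,v-60+p[1]/5)),z)[:2])
E
```

```text
cross [547.8 -43.8]
far-y [ 613.8 -110.2]
near-y [ 477.7 -108. ]
endL [475.2  19.4]
endR [616.7  18.7]
tab [519.7  70.2]
```

Call:
{"fn": "send_rows", "kwargs": {"offset": [[0,0.01,0.2],[0,0.01,0.4],[0,0.01,0.55],[0,0.01,0.68],[0,0.01,0.8],[0,0.01,0.9],[0,0.01,0.95],[0,0.01,0.98]], "delta_rot": [[0,0,0],[0,0,0],[0,0,0],[0,0,0],[0,0,0],[0,0,0],[0,0,0],[0,0,0]]}}

```text
time: 32.5
tool_pos: [580.6, -74.5, 86.6]
tcp_rot: [3.141, 0.0, 1.565]
contact_force: [0.0, 0.0, -5.7]
grip_width: 27.4
finger_force: 30.0
```

Lower the last 6 mm, release, rise, and look with the wrist camera.

Call:
{"fn": "send_rows", "kwargs": {"offset": [[0,0,0.02],[0,0,0.035],[0,0,0.05],[0,0,0.05]], "delta_rot": [[0,0,0],[0,0,0],[0,0,0],[0,0,0]]}}

```text
time: 33.0
tool_pos: [580.4, -74.4, 80.6]
tcp_rot: [-3.142, -0.0, 1.565]
contact_force: [0.2, -0.7, -5.5]
grip_width: 27.4
finger_force: 30.0
```

Call:
{"fn": "send_rows", "kwargs": {"offset": [[0,0,0],[0,0,0],[0,0,0]], "delta_rot": [[0,0,0],[0,0,0],[0,0,0]], "grip": 0.55}}

```text
time: 33.38
tool_pos: [580.9, -74.5, 81.3]
tcp_rot: [3.14, 0.0, 1.565]
contact_force: [0.3, -0.5, -0.0]
grip_width: 49.2
finger_force: 0.0
```

Call:
{"fn": "send_rows", "kwargs": {"offset": [[0,0,-0.2],[0,0,-0.6],[0,0,-1],[0,0,-1]], "delta_rot": [[0,0,0],[0,0,0],[0,0,0],[0,0,0]]}}

```text
time: 33.88
tool_pos: [582.7, -75.0, 205.4]
tcp_rot: [3.132, 0.002, 1.565]
contact_force: [0.6, -0.4, -0.1]
grip_width: 50.3
finger_force: 0.0
```

```bash
python3 - <<'E'
from h import *
np.set_printoptions(precision=1,suppress=True)
o=get_obs();print(o['time'],o['tool_pos'],o['tcp_rot'])
d=look('p2',['trap0'])
for uv,c in d['trap0']: print(np.round(uv),round(c,2),atz(ray(d['cal'],uv),24)[:2])
d=look('p2s',['trap0'],'side')
for uv,c in d['trap0']: print(np.round(uv),round(c,2),atz(ray(d['cal'],uv),24)[:2])
E
```

```text
33.875 [582.7 -75.  205.4] [3.1 0.  1.6]
[320. 178.] 0.68 [583.6 -74.3]
[288. 180.] 0.75 [595.1 295.9]
[257. 188.] 0.72 [477.9 315.9]
[273. 168.] 0.67 [597.1 389.2]
[266. 195.] 0.63 [478.8 261.9]
[358. 234.] 0.63 [578.6 -74. ]
[251. 179.] 0.59 [492.8 377.1]
[297. 160.] 0.56 [702.2 387.4]
[188. 180.] 0.55 [320.2 505.4]
```

Call:
{"fn": "send_rows", "kwargs": {"offset": [[0.47,-0.09,0],[0.942,-0.18,0]], "delta_rot": [[0,0,0],[0,0,0]]}}

```text
time: 34.33
tool_pos: [558.7, 39.5, 199.0]
tcp_rot: [-3.139, -0.0, 1.563]
contact_force: [0.7, 0.7, 0.4]
grip_width: 50.2
finger_force: 0.0
```

Call:
{"fn": "send_rows", "kwargs": {"offset": [[0.47,-0.09,0],[0.942,-0.18,0]], "delta_rot": [[0,0,0],[0,0,0]], "grip": 0.7}}

```text
time: 34.58
tool_pos: [537.6, 153.4, 199.3]
tcp_rot: [-3.139, 0.0, 1.564]
contact_force: [0.0, -0.2, -0.1]
grip_width: 63.1
finger_force: 0.0
```

Call:
{"fn": "send_rows", "kwargs": {"offset": [[0.47,-0.09,0],[0.942,-0.18,0]], "delta_rot": [[0,0,0],[0,0,0]]}}

```text
time: 34.83
tool_pos: [516.7, 266.6, 199.2]
tcp_rot: [-3.139, 0.001, 1.564]
contact_force: [1.2, 0.4, -0.2]
grip_width: 64.1
finger_force: 0.0
```

Call:
{"fn": "send_rows", "kwargs": {"offset": [[0.47,-0.09,0],[0.942,-0.18,0],[0.942,-0.18,0],[0.942,-0.18,0],[0.942,-0.18,0]], "delta_rot": [[0,0,0],[0,0,0],[0,0,0],[0,0,0],[0,0,0]]}}

```text
time: 35.45
tool_pos: [497.2, 376.7, 200.2]
tcp_rot: [-3.141, 0.001, 1.563]
contact_force: [-0.7, 0.9, -0.1]
grip_width: 64.3
finger_force: 0.0
```

```bash
cat >> h.py <<'E'
def hover(tag,g,zb=28):
    """verify trap under the hovering gripper; g = expected xy"""
    np.set_printoptions(precision=1,suppress=True)
    o=get_obs();print(round(float(o['time']),2),o['tool_pos'],'yaw',round(float(o['tcp_rot'][2]),3))
    d=look(tag,['trap0'])
    for uv,c in d['trap0']: print(np.round(uv),round(c,2),atz(ray(d['cal'],uv),zb)[:2])
    im=cv2.imread(f'pics/{tag}.png');u,v=map(int,proj(d['cal'],(*g,zb+78)))
    c=cv2.GaussianBlur(cv2.cvtColor(im[v-22:v+22,u-22:u+22],6),(0,0),5);i=np.unravel_index(c.argmin(),c.shape)
    uv=(u-22+i[1],v-22+i[0]);print('bore',uv,'exp',(u,v),atz(ray(d['cal'],uv),zb+78))
E
python3 -c "
from h import *
hover('c1',(497,377.2))"
```

```text
35.45 [497.2 376.7 200.2] yaw 1.563
[421. 221.] 0.94 [618.6 324.8]
[294. 275.] 0.93 [461.7 251. ]
[318. 180.] 0.82 [493.6 376.6]
[496. 148.] 0.81 [695.6 413. ]
[426. 146.] 0.69 [616.  415.8]
[178.  26.] 0.66 [354.4 537.4]
[306. 234.] 0.59 [478.9 308.6]
bore (np.int64(318), np.int64(202)) exp (320, 199) [494.8 374.9 106. ]
```

Call:
{"fn": "send_rows", "kwargs": {"offset": [[0,0,0.3],[0,0,0.55],[0,0,0.75],[0,0,0.88],[0,0,0.964],[0,0,0.964]], "delta_rot": [[0,0,0],[0,0,0],[0,0,0],[0,0,0],[0,0,0],[0,0,0]]}}

```text
time: 36.3
tool_pos: [496.9, 378.0, 84.8]
tcp_rot: [-3.141, 0.0, 1.564]
contact_force: [0.4, 0.4, 1.0]
grip_width: 64.4
finger_force: 0.0
```

Call:
{"fn": "send_rows", "kwargs": {"offset": [[0,0,0],[0,0,0],[0,0,0],[0,0,0],[0,0,0],[0,0,0]], "delta_rot": [[0,0,0],[0,0,0],[0,0,0],[0,0,0],[0,0,0],[0,0,0]], "grip": 0}}

```text
time: 37.05
tool_pos: [496.3, 378.3, 85.2]
tcp_rot: [-3.141, 0.0, 1.565]
contact_force: [-5.1, 1.0, 3.4]
grip_width: 27.1
finger_force: 30.0
```

Call:
{"fn": "send_rows", "kwargs": {"offset": [[0,0,-0.15],[0,0,-0.4],[0,0,-0.7],[0,0,-1],[0,0,-1]], "delta_rot": [[0,0,0],[0,0,0],[0,0,0],[0,0,0],[0,0,0]]}}

```text
time: 37.67
tool_pos: [498.3, 378.8, 206.9]
tcp_rot: [3.137, -0.003, 1.564]
contact_force: [0.4, -0.9, -5.4]
grip_width: 27.3
finger_force: 29.9
```

Call:
{"fn": "send_rows", "kwargs": {"offset": [[-0.27,0.013,0],[-0.6,0.026,0],[-0.94,0.04,0]], "delta_rot": [[0,0,0],[0,0,0],[0,0,0]]}}

```text
time: 38.05
tool_pos: [499.9, 263.8, 201.9]
tcp_rot: [-3.138, 0.002, 1.565]
contact_force: [-0.5, -0.4, -5.5]
grip_width: 27.3
finger_force: 29.9
```

Call:
{"fn": "send_rows", "kwargs": {"offset": [[-0.33,0.013,0],[-0.65,0.026,0],[-0.94,0.04,0]], "delta_rot": [[0,0,0],[0,0,0],[0,0,0]]}}

```text
time: 38.42
tool_pos: [503.9, 150.9, 202.3]
tcp_rot: [-3.138, 0.001, 1.564]
contact_force: [-0.1, -0.5, -4.3]
grip_width: 27.5
finger_force: 29.9
```

Call:
{"fn": "send_rows", "kwargs": {"offset": [[-0.33,0.013,0],[-0.65,0.026,0],[-0.94,0.04,0]], "delta_rot": [[0,0,0],[0,0,0],[0,0,0]]}}

```text
time: 38.8
tool_pos: [508.0, 38.3, 202.4]
tcp_rot: [-3.138, -0.0, 1.564]
contact_force: [0.9, 0.4, -4.6]
grip_width: 27.2
finger_force: 29.9
```

Call:
{"fn": "send_rows", "kwargs": {"offset": [[-0.33,0.013,0],[-0.65,0.026,0],[-0.94,0.04,0],[-0.94,0.04,0],[-0.94,0.04,0]], "delta_rot": [[0,0,0],[0,0,0],[0,0,0],[0,0,0],[0,0,0]]}}

```text
time: 39.42
tool_pos: [512.4, -72.7, 203.1]
tcp_rot: [-3.139, -0.001, 1.564]
contact_force: [-1.0, 0.5, -5.3]
grip_width: 27.1
finger_force: 30.0
```

```bash
python3 - <<'E'
from h import *
np.set_printoptions(precision=1,suppress=True)
o=get_obs();print(o['time'],o['tool_pos'],o['tcp_rot'])
d=look('p3',['trap0','bay0'])
for t in ('trap0','bay0'):
  for uv,c in d[t]: print(t,np.round(uv),round(c,2),atz(ray(d['cal'],uv),24)[:2])
for uv,c in d['trap0']:
  print(atz(ray(d['cal'],uv),145)[:2])
E
```

```text
39.425 [512.4 -72.7 203.1] [-3.1 -0.   1.6]
trap0 [322. 220.] 0.85 [ 513.4 -124.6]
trap0 [379. 178.] 0.67 [581.4 -71.6]
bay0 [385. 124.] 0.93 [584.3  -9.3]
bay0 [319. 125.] 0.76 [509.9  -9.9]
bay0 [317. 180.] 0.62 [507.8 -73.9]
[513.5 -78.1]
[557.1 -44.1]
```

View pics/p3.png

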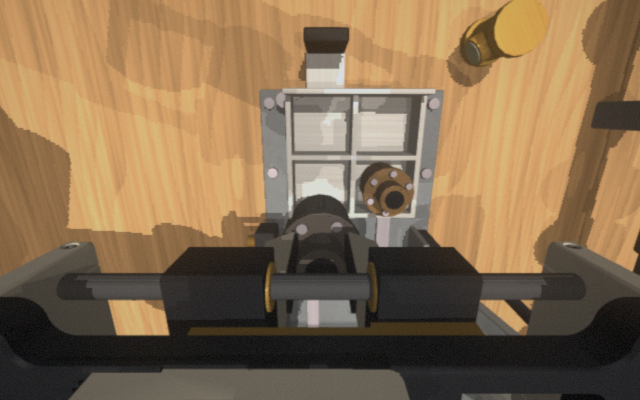

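The view shows the brown body upright in its bay at (390,190), with three bays still free and the held body over the near -y bay. Lower and release.

Call:
{"fn": "send_rows", "kwargs": {"offset": [[0,0.004,0.2],[0,0.004,0.4],[0,0.004,0.55],[0,0.004,0.68],[0,0.004,0.8],[0,0.004,0.9],[0,0.004,0.95],[0,0.004,0.98]], "delta_rot": [[0,0,0],[0,0,0],[0,0,0],[0,0,0],[0,0,0],[0,0,0],[0,0,0],[0,0,0]]}}

```text
time: 40.58
tool_pos: [513.9, -73.1, 87.2]
tcp_rot: [3.141, -0.0, 1.565]
contact_force: [0.3, -0.5, -5.2]
grip_width: 27.1
finger_force: 30.0
```

Call:
{"fn": "send_rows", "kwargs": {"offset": [[0,0,0.015],[0,0,0.03],[0,0,0.04],[0,0,0.04]], "delta_rot": [[0,0,0],[0,0,0],[0,0,0],[0,0,0]]}}

```text
time: 41.08
tool_pos: [513.8, -73.1, 82.6]
tcp_rot: [3.141, -0.0, 1.565]
contact_force: [0.5, -0.6, -4.7]
grip_width: 27.2
finger_force: 30.0
```

Call:
{"fn": "send_rows", "kwargs": {"offset": [[0,0,0.012],[0,0,0.012],[0,0,0.012],[0,0,0.012]], "delta_rot": [[0,0,0],[0,0,0],[0,0,0],[0,0,0]], "grip": 0.5}}

```text
time: 41.58
tool_pos: [514.0, -73.1, 81.4]
tcp_rot: [3.141, 0.0, 1.565]
contact_force: [0.2, 0.1, -0.4]
grip_width: 45.6
finger_force: 0.0
```

Call:
{"fn": "send_rows", "kwargs": {"offset": [[0,0,-0.2],[0,0,-0.6],[0,0,-1],[0,0,-1]], "delta_rot": [[0,0,0],[0,0,0],[0,0,0],[0,0,0]]}}

```text
time: 42.08
tool_pos: [515.8, -73.6, 205.1]
tcp_rot: [3.133, 0.002, 1.565]
contact_force: [1.3, -0.0, 0.3]
grip_width: 45.8
finger_force: 0.0
```

Call:
{"fn": "send_rows", "kwargs": {"offset": [[0.4,-0.04,0],[0.802,-0.078,0]], "delta_rot": [[0,0,0],[0,0,0]]}}

```text
time: 42.32
tool_pos: [504.3, 24.0, 200.1]
tcp_rot: [-3.14, -0.0, 1.563]
contact_force: [-0.6, 0.5, 0.5]
grip_width: 46.2
finger_force: 0.0
```

Call:
{"fn": "send_rows", "kwargs": {"offset": [[0.4,-0.04,0],[0.802,-0.078,0]], "delta_rot": [[0,0,0],[0,0,0]], "grip": 0.7}}

```text
time: 42.58
tool_pos: [495.4, 120.9, 200.1]
tcp_rot: [-3.14, 0.0, 1.564]
contact_force: [-0.1, 0.4, -0.3]
grip_width: 61.0
finger_force: 0.0
```

Call:
{"fn": "send_rows", "kwargs": {"offset": [[0.4,-0.04,0],[0.802,-0.078,0]], "delta_rot": [[0,0,0],[0,0,0]]}}

```text
time: 42.82
tool_pos: [486.6, 217.2, 200.0]
tcp_rot: [-3.14, 0.0, 1.565]
contact_force: [0.3, -0.3, 0.6]
grip_width: 64.4
finger_force: 0.0
```

Call:
{"fn": "send_rows", "kwargs": {"offset": [[0.4,-0.04,0],[0.802,-0.078,0],[0.802,-0.078,0],[0.802,-0.078,0],[0.802,-0.078,0]], "delta_rot": [[0,0,0],[0,0,0],[0,0,0],[0,0,0],[0,0,0]]}}

```text
time: 43.45
tool_pos: [478.9, 310.8, 200.8]
tcp_rot: [-3.141, 0.001, 1.563]
contact_force: [0.3, 0.0, -0.4]
grip_width: 64.1
finger_force: 0.0
```

```bash
python3 -c "
from h import *
hover('b1',(478.8,312))
d=look('b1s',['trap0'],'side')
for uv,c in d['trap0']: print(np.round(uv),round(c,2),atz(ray(d['cal'],uv),26)[:2])"
```

```text
43.45 [478.9 310.8 200.8] yaw 1.563
[521.  91.] 0.9 [694.1 407.1]
[321. 179.] 0.87 [479.  311.8]
[445.  88.] 0.57 [612.6 410.5]
[306. 225.] 0.55 [460.6 254.3]
[438. 171.] 0.55 [615.  320.4]
bore (np.int64(320), np.int64(198)) exp (320, 198) [478.2 312.6 106. ]
[275. 169.] 0.68 [598.9 379.2]
[256. 185.] 0.6 [484.9 330. ]
[265. 194.] 0.58 [477.4 266.7]
[359. 232.] 0.57 [584.2 -70.1]
[295. 159.] 0.51 [698.1 391.8]
[289. 181.] 0.5 [588.2 282.5]
```

Call:
{"fn": "send_rows", "kwargs": {"offset": [[0,0,0.3],[0,0,0.55],[0,0,0.75],[0,0,0.88],[0,0,0.968],[0,0,0.968]], "delta_rot": [[0,0,0],[0,0,0],[0,0,0],[0,0,0],[0,0,0],[0,0,0]]}}

```text
time: 44.4
tool_pos: [478.6, 312.0, 84.7]
tcp_rot: [-3.141, 0.0, 1.564]
contact_force: [-0.2, 0.1, -0.6]
grip_width: 64.5
finger_force: 0.0
```

Call:
{"fn": "send_rows", "kwargs": {"offset": [[0,0,0],[0,0,0],[0,0,0],[0,0,0],[0,0,0],[0,0,0]], "delta_rot": [[0,0,0],[0,0,0],[0,0,0],[0,0,0],[0,0,0],[0,0,0]], "grip": 0}}

```text
time: 45.15
tool_pos: [478.6, 312.2, 85.2]
tcp_rot: [-3.142, -0.0, 1.565]
contact_force: [-1.1, 0.6, 2.7]
grip_width: 27.3
finger_force: 30.0
```

Call:
{"fn": "send_rows", "kwargs": {"offset": [[0,0,-0.15],[0,0,-0.4],[0,0,-0.7],[0,0,-1],[0,0,-1]], "delta_rot": [[0,0,0],[0,0,0],[0,0,0],[0,0,0],[0,0,0]]}}

```text
time: 45.78
tool_pos: [479.9, 312.7, 206.8]
tcp_rot: [3.137, -0.002, 1.565]
contact_force: [0.4, -0.3, -5.5]
grip_width: 27.0
finger_force: 30.0
```

Call:
{"fn": "send_rows", "kwargs": {"offset": [[-0.27,0.09,0],[-0.6,0.19,0],[-0.895,0.289,0]], "delta_rot": [[0,0,0],[0,0,0],[0,0,0]]}}

```text
time: 46.15
tool_pos: [511.8, 203.0, 202.1]
tcp_rot: [-3.137, 0.001, 1.565]
contact_force: [-0.3, 0.3, -4.2]
grip_width: 27.1
finger_force: 30.0
```

Call:
{"fn": "send_rows", "kwargs": {"offset": [[-0.3,0.09,0],[-0.6,0.19,0],[-0.895,0.289,0]], "delta_rot": [[0,0,0],[0,0,0],[0,0,0]]}}

```text
time: 46.52
tool_pos: [545.8, 95.5, 202.1]
tcp_rot: [-3.137, 0.0, 1.564]
contact_force: [0.8, 0.0, -4.4]
grip_width: 27.2
finger_force: 30.0
```

Call:
{"fn": "send_rows", "kwargs": {"offset": [[-0.3,0.09,0],[-0.6,0.19,0],[-0.895,0.289,0],[-0.895,0.289,0],[-0.895,0.289,0]], "delta_rot": [[0,0,0],[0,0,0],[0,0,0],[0,0,0],[0,0,0]]}}

```text
time: 47.15
tool_pos: [579.7, -10.4, 202.9]
tcp_rot: [-3.138, -0.001, 1.564]
contact_force: [-0.4, 1.0, -3.7]
grip_width: 27.3
finger_force: 30.0
```

```bash
python3 - <<'E'
from h import *
np.set_printoptions(precision=1,suppress=True)
o=get_obs();print(o['time'],o['tool_pos'],o['tcp_rot'])
d=look('p4',['trap0','bay0','tray_tab'])
for t,z in (('trap0',24),('bay0',24),('tray_tab',80)):
  for uv,c in d[t]: print(t,np.round(uv),round(c,2),atz(ray(d['cal'],uv),z)[:2])
im=cv2.imread('pics/p4.png');b=0
for p in [(547,24,80),(477,25,80),(617,23,80)]: print(np.round(proj(d['cal'],p)))
cv2.imwrite('pics/p4c.png',cv2.resize(im[60:260,190:450],None,fx=3,fy=3,interpolation=2))
E
```

```text
47.15 [579.7 -10.4 202.9] [-3.1 -0.   1.6]
trap0 [322. 214.] 0.98 [579.8 -53.8]
trap0 [268. 232.] 0.95 [512.9 -77.6]
bay0 [265. 179.] 0.9 [513.1 -10.1]
bay0 [264. 229.] 0.69 [506.8 -74.2]
tray_tab [253. 110.] 0.69 [517.1  68.8]
[287. 158.]
[215. 157.]
[359. 158.]
```

View pics/p4c.png

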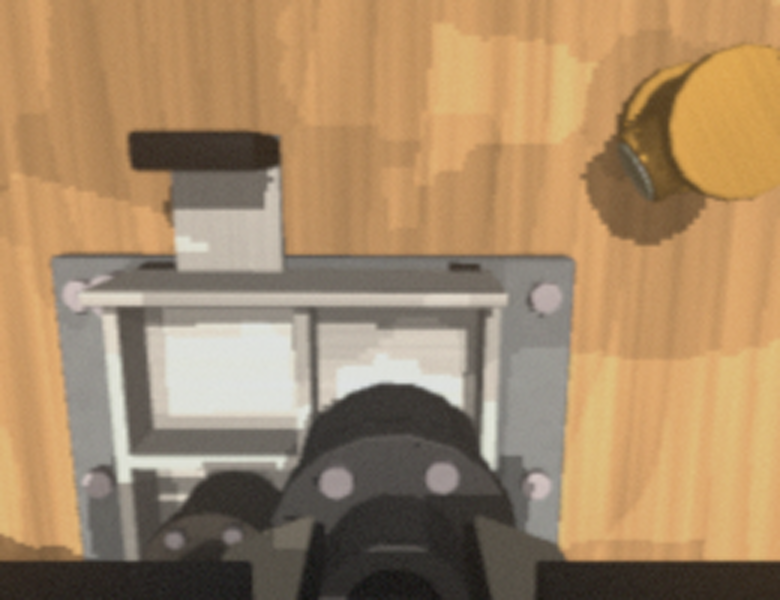

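The crop shows the tab, and the end wall's top at crop rows 288 to 305 (full-picture row 158.7). That puts the tray centre at (547.5,-40.5). The bay beneath is clear, so lower here.

Call:
{"fn": "send_rows", "kwargs": {"offset": [[0.006,0.006,0.2],[0.006,0.006,0.4],[0.006,0.006,0.55],[0.006,0.006,0.68],[0.006,0.006,0.8],[0.006,0.006,0.9],[0.006,0.006,0.95],[0.006,0.006,0.98]], "delta_rot": [[0,0,0],[0,0,0],[0,0,0],[0,0,0],[0,0,0],[0,0,0],[0,0,0],[0,0,0]]}}

```text
time: 48.35
tool_pos: [581.6, -10.0, 87.2]
tcp_rot: [3.141, -0.0, 1.564]
contact_force: [-1.0, -0.5, -3.6]
grip_width: 27.3
finger_force: 30.0
```

Call:
{"fn": "send_rows", "kwargs": {"offset": [[0,0,0.02],[0,0,0.04],[0,0,0.048],[0,0,0.048]], "delta_rot": [[0,0,0],[0,0,0],[0,0,0],[0,0,0]]}}

```text
time: 48.85
tool_pos: [581.5, -10.0, 81.7]
tcp_rot: [3.141, -0.0, 1.565]
contact_force: [-0.1, -0.2, -4.1]
grip_width: 27.5
finger_force: 30.0
```

Call:
{"fn": "send_rows", "kwargs": {"offset": [[0,0,0.006],[0,0,0.006],[0,0,0.006],[0,0,0.006]], "delta_rot": [[0,0,0],[0,0,0],[0,0,0],[0,0,0]], "grip": 0.5}}

```text
time: 49.35
tool_pos: [581.6, -10.1, 81.2]
tcp_rot: [3.141, -0.0, 1.565]
contact_force: [-0.8, -0.2, 0.3]
grip_width: 45.9
finger_force: 0.0
```

Call:
{"fn": "send_rows", "kwargs": {"offset": [[0,0,-0.2],[0,0,-0.6],[0,0,-1],[0,0,-1]], "delta_rot": [[0,0,0],[0,0,0],[0,0,0],[0,0,0]]}}

```text
time: 49.85
tool_pos: [583.6, -10.3, 205.4]
tcp_rot: [3.133, 0.001, 1.565]
contact_force: [0.3, -0.1, -0.3]
grip_width: 46.1
finger_force: 0.0
```

Call:
{"fn": "send_rows", "kwargs": {"offset": [[0.37,-0.17,0],[0.738,-0.341,0]], "delta_rot": [[0,0,0],[0,0,0]]}}

```text
time: 50.1
tool_pos: [540.1, 79.4, 199.9]
tcp_rot: [-3.14, -0.0, 1.563]
contact_force: [0.4, -0.1, -0.1]
grip_width: 45.5
finger_force: 0.0
```

Call:
{"fn": "send_rows", "kwargs": {"offset": [[0.37,-0.17,0],[0.738,-0.341,0]], "delta_rot": [[0,0,0],[0,0,0]], "grip": 0.7}}

```text
time: 50.35
tool_pos: [499.5, 168.8, 200.0]
tcp_rot: [-3.14, 0.0, 1.564]
contact_force: [-0.4, 0.4, -0.2]
grip_width: 61.0
finger_force: 0.0
```

Call:
{"fn": "send_rows", "kwargs": {"offset": [[0.37,-0.17,0],[0.738,-0.341,0],[0.738,-0.341,0],[0.738,-0.341,0],[0.738,-0.341,0]], "delta_rot": [[0,0,0],[0,0,0],[0,0,0],[0,0,0],[0,0,0]]}}

```text
time: 50.98
tool_pos: [460.8, 255.3, 200.6]
tcp_rot: [-3.141, 0.0, 1.563]
contact_force: [0.3, 0.2, -0.5]
grip_width: 64.2
finger_force: 0.0
```

```bash
python3 -c "
from h import *
hover('a1',(460.9,255.6))
d=look('a1s',['trap0'],'side')
for uv,c in d['trap0']: print(np.round(uv),round(c,2),atz(ray(d['cal'],uv),26)[:2])"
```

```text
50.98 [460.8 255.3 200.6] yaw 1.563
[548.  39.] 0.86 [693.5 401.4]
[468.  34.] 0.85 [611.9 406. ]
[321. 182.] 0.82 [460.8 253.1]
[459. 126.] 0.65 [614.1 316. ]
bore (np.int64(321), np.int64(199)) exp (320, 199) [461.1 256.2 106. ]
[359. 235.] 0.84 [572.5 -80.6]
[268. 198.] 0.77 [471.4 244.1]
[289. 180.] 0.77 [591.  286.9]
[276. 168.] 0.72 [604.6 381. ]
[341. 242.] 0.58 [512.9 -70.3]
[187. 179.] 0.56 [318.7 510.8]
[346. 222.] 0.55 [587.7  -9.5]
[293. 159.] 0.47 [693.7 399. ]
[253. 190.] 0.18 [459.  311.3]
```

Call:
{"fn": "send_rows", "kwargs": {"offset": [[0,0,0.3],[0,0,0.55],[0,0,0.75],[0,0,0.88],[0,0,0.966],[0,0,0.966]], "delta_rot": [[0,0,0],[0,0,0],[0,0,0],[0,0,0],[0,0,0],[0,0,0]]}}

```text
time: 51.92
tool_pos: [460.3, 256.3, 84.8]
tcp_rot: [-3.141, 0.0, 1.564]
contact_force: [-0.2, -0.3, 0.6]
grip_width: 64.3
finger_force: 0.0
```

Call:
{"fn": "send_rows", "kwargs": {"offset": [[0,0,0],[0,0,0],[0,0,0],[0,0,0],[0,0,0],[0,0,0]], "delta_rot": [[0,0,0],[0,0,0],[0,0,0],[0,0,0],[0,0,0],[0,0,0]], "grip": 0}}

```text
time: 52.68
tool_pos: [460.6, 256.5, 85.2]
tcp_rot: [3.141, -0.0, 1.565]
contact_force: [0.6, 0.6, 0.2]
grip_width: 27.3
finger_force: 30.0
```

Call:
{"fn": "send_rows", "kwargs": {"offset": [[0,0,-0.15],[0,0,-0.4],[0,0,-0.7],[0,0,-1],[0,0,-1]], "delta_rot": [[0,0,0],[0,0,0],[0,0,0],[0,0,0],[0,0,0]]}}

```text
time: 53.3
tool_pos: [461.2, 256.8, 206.4]
tcp_rot: [3.138, -0.002, 1.565]
contact_force: [0.3, 0.1, -6.8]
grip_width: 27.0
finger_force: 30.0
```

Call:
{"fn": "send_rows", "kwargs": {"offset": [[-0.25,0.05,0],[-0.5,0.1,0],[-0.738,0.153,0]], "delta_rot": [[0,0,0],[0,0,0],[0,0,0]]}}

```text
time: 53.68
tool_pos: [476.8, 166.6, 202.1]
tcp_rot: [-3.137, 0.001, 1.565]
contact_force: [-0.3, -0.3, -6.4]
grip_width: 27.1
finger_force: 30.0
```

Call:
{"fn": "send_rows", "kwargs": {"offset": [[-0.25,0.05,0],[-0.5,0.1,0],[-0.738,0.153,0]], "delta_rot": [[0,0,0],[0,0,0],[0,0,0]]}}

```text
time: 54.05
tool_pos: [494.6, 78.0, 202.1]
tcp_rot: [-3.137, -0.0, 1.564]
contact_force: [0.9, -0.4, -5.6]
grip_width: 27.2
finger_force: 30.0
```

Call:
{"fn": "send_rows", "kwargs": {"offset": [[-0.25,0.05,0],[-0.5,0.1,0],[-0.738,0.153,0],[-0.738,0.153,0],[-0.738,0.153,0]], "delta_rot": [[0,0,0],[0,0,0],[0,0,0],[0,0,0],[0,0,0]]}}

```text
time: 54.68
tool_pos: [512.6, -9.1, 203.1]
tcp_rot: [-3.138, -0.001, 1.564]
contact_force: [-0.6, 0.6, -5.7]
grip_width: 27.2
finger_force: 30.0
```

```bash
python3 - <<'E'
from h import *
np.set_printoptions(precision=1,suppress=True)
o=get_obs();print(o['time'],o['tool_pos'],o['tcp_rot'])
d=look('p5',['trap0','bay0','tray_tab'])
for t,z in (('trap0',24),('bay0',24),('tray_tab',80)):
  for uv,c in d[t]: print(t,np.round(uv),round(c,2),atz(ray(d['cal'],uv),z)[:2])
E
```

```text
54.675 [512.6  -9.1 203.1] [-3.1 -0.   1.6]
trap0 [380. 228.] 0.66 [585.1 -71.5]
trap0 [380. 183.] 0.58 [582.3 -13.9]
trap0 [321. 216.] 0.58 [511.8 -55.2]
bay0 [321. 178.] 0.79 [512.2  -8. ]
tray_tab [327. 111.] 0.73 [518.3  68.5]
```

Call:
{"fn": "send_rows", "kwargs": {"offset": [[0,0.006,0.2],[0,0.006,0.4],[0,0.006,0.55],[0,0.006,0.68],[0,0.006,0.8],[0,0.006,0.9],[0,0.006,0.95],[0,0.006,0.98]], "delta_rot": [[0,0,0],[0,0,0],[0,0,0],[0,0,0],[0,0,0],[0,0,0],[0,0,0],[0,0,0]]}}

```text
time: 55.88
tool_pos: [514.6, -9.6, 87.3]
tcp_rot: [3.141, -0.0, 1.565]
contact_force: [0.8, 0.0, -5.6]
grip_width: 27.1
finger_force: 30.0
```

Call:
{"fn": "send_rows", "kwargs": {"offset": [[0,0,0.02],[0,0,0.04],[0,0,0.05],[0,0,0.05]], "delta_rot": [[0,0,0],[0,0,0],[0,0,0],[0,0,0]]}}

```text
time: 56.38
tool_pos: [514.5, -9.6, 81.4]
tcp_rot: [3.141, -0.0, 1.565]
contact_force: [-0.1, -0.3, -5.3]
grip_width: 27.1
finger_force: 30.0
```

Call:
{"fn": "send_rows", "kwargs": {"offset": [[0,0,0.003],[0,0,0.003],[0,0,0.003],[0,0,0.003]], "delta_rot": [[0,0,0],[0,0,0],[0,0,0],[0,0,0]], "grip": 0.5}}

```text
time: 56.88
tool_pos: [514.7, -9.6, 81.3]
tcp_rot: [3.141, 0.0, 1.565]
contact_force: [0.6, 0.4, 0.2]
grip_width: 45.5
finger_force: 0.0
```

Call:
{"fn": "send_rows", "kwargs": {"offset": [[0,0,-0.2],[0,0,-0.6],[0,0,-1],[0,0,-1]], "delta_rot": [[0,0,0],[0,0,0],[0,0,0],[0,0,0]]}}

```text
time: 57.38
tool_pos: [516.6, -9.9, 204.9]
tcp_rot: [3.133, 0.001, 1.565]
contact_force: [0.3, 0.0, -1.1]
grip_width: 45.7
finger_force: 0.0
```

Call:
{"fn": "send_rows", "kwargs": {"offset": [[0.5,0.1,-0.3],[0.9,0.27,-0.5],[0.9,0.27,-0.5],[0.9,0.27,-0.5]], "delta_rot": [[0,0,0],[0,0,0],[0,0,0],[0,0,0]]}}

```text
time: 57.88
tool_pos: [546.9, 98.1, 259.6]
tcp_rot: [-3.139, 0.001, 1.565]
contact_force: [0.2, 0.1, 0.4]
grip_width: 45.8
finger_force: 0.0
```

```bash
python3 - <<'E'
from h import *
np.set_printoptions(precision=1,suppress=True)
o=get_obs();print(o['time'],o['tool_pos'],o['tcp_rot'])
d=look('p6',['trap0','tray_tab'])
for t,z in (('trap0',24),('tray_tab',80)):
  for uv,c in d[t]: print(t,np.round(uv),round(c,2),atz(ray(d['cal'],uv),z)[:2])
im=cv2.imread('pics/p6.png')
cap('side','p6s');s=cv2.imread('pics/p6s.png')[180:300,270:430]
cv2.imwrite('pics/p6c.png',np.hstack([cv2.resize(im[20:280,140:480],(400,306)),cv2.resize(s,(400,306),interpolation=2)]))
E
```

```text
57.875 [546.9  98.1 259.6] [-3.1  0.   1.6]
trap0 [347. 241.] 0.84 [585.  -9.]
trap0 [300. 244.] 0.75 [514.8 -13.3]
tray_tab [298. 202.] 0.74 [518.7  69.9]
```

View pics/p6c.png

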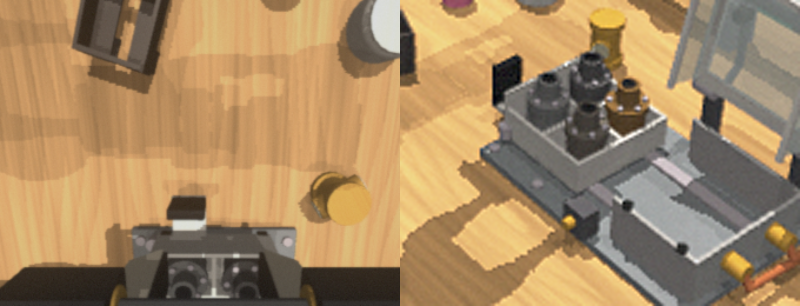

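The pictures show all four bodies upright, one to a bay, with the guard still back. Now pinch the tab and push the tray home.

Call:
{"fn": "send_rows", "kwargs": {"offset": [[-0.12,-0.12,0],[-0.233,-0.242,0.1],[-0.233,-0.242,0.2],[-0.233,-0.242,0.35],[-0.233,-0.242,0.5],[-0.233,-0.242,0.7],[-0.233,-0.242,0.8],[-0.233,-0.242,0.8]], "delta_rot": [[0,0,0.029],[0,0,0.058],[0,0,0.087],[0,0,0.116],[0,0,0.145],[0,0,0.174],[0,0,0.203],[0,0,0.23]], "grip": 0.35}}

```text
time: 59.08
tool_pos: [517.3, 69.5, 163.6]
tcp_rot: [-3.141, 0.003, 0.112]
contact_force: [0.2, 1.5, 0.4]
grip_width: 32.0
finger_force: 0.0
```

Call:
{"fn": "send_rows", "kwargs": {"offset": [[0,0,0.2],[0,0,0.45],[0,0,0.45],[0,0,0.45]], "delta_rot": [[0,0,0.0213],[0,0,0.0213],[0,0,0.0213],[0,0,0.0213]]}}

```text
time: 59.58
tool_pos: [518.8, 70.0, 111.9]
tcp_rot: [-3.142, -0.001, -0.015]
contact_force: [0.0, -0.1, -0.1]
grip_width: 32.4
finger_force: 0.0
```

Call:
{"fn": "send_rows", "kwargs": {"offset": [[0,0,0.1],[0,0,0.2],[0,0,0.3],[0,0,0.38],[0,0,0.44],[0,0,0.44]], "delta_rot": [[0,0,0],[0,0,0],[0,0,0],[0,0,0],[0,0,0],[0,0,0]]}}

```text
time: 60.32
tool_pos: [518.0, 70.5, 57.6]
tcp_rot: [-3.142, 0.001, -0.014]
contact_force: [0.4, 0.1, 0.3]
grip_width: 31.8
finger_force: 0.0
```

Call:
{"fn": "send_rows", "kwargs": {"offset": [[0,0,0],[0,0,0],[0,0,0],[0,0,0]], "delta_rot": [[0,0,0],[0,0,0],[0,0,0],[0,0,0]], "grip": 0}}

```text
time: 60.82
tool_pos: [518.6, 70.1, 58.6]
tcp_rot: [3.141, -0.001, -0.014]
contact_force: [-1.2, -3.3, 1.9]
grip_width: 12.4
finger_force: 30.0
```

Call:
{"fn": "send_rows", "kwargs": {"offset": [[0,0.04,0],[0,0.12,0],[0,0.22,0],[0,0.34,0],[0,0.46,0],[0,0.58,0],[0,0.7,0],[0,0.8,0]], "delta_rot": [[0,0,0],[0,0,0],[0,0,0],[0,0,0],[0,0,0],[0,0,0],[0,0,0],[0,0,0]]}}

```text
time: 61.82
tool_pos: [517.6, -27.0, 58.6]
tcp_rot: [3.141, -0.002, -0.015]
contact_force: [1.4, 3.5, 4.9]
grip_width: 11.9
finger_force: 30.0
```

Call:
{"fn": "send_rows", "kwargs": {"offset": [[0,0.08,0],[0,0.16,0],[0,0.24,0],[0,0.32,0],[0,0.4,0],[0,0.47,0],[0,0.54,0],[0,0.6,0]], "delta_rot": [[0,0,0],[0,0,0],[0,0,0],[0,0,0],[0,0,0],[0,0,0],[0,0,0],[0,0,0]]}}

```text
time: 62.82
tool_pos: [517.0, -97.8, 58.6]
tcp_rot: [-3.141, -0.002, -0.014]
contact_force: [5.8, 0.7, 4.4]
grip_width: 11.5
finger_force: 30.0
```

Call:
{"fn": "send_rows", "kwargs": {"offset": [[0,0.02,0],[0,0.035,0],[0,0.05,0],[0,0.065,0],[0,0.075,0],[0,0.08,0],[0,0.08,0]], "delta_rot": [[0,0,0],[0,0,0],[0,0,0],[0,0,0],[0,0,0],[0,0,0],[0,0,0]]}}

```text
time: 63.7
tool_pos: [516.8, -105.0, 58.6]
tcp_rot: [-3.138, -0.002, -0.015]
contact_force: [7.9, 15.0, 7.0]
grip_width: 11.9
finger_force: 30.0
```

Call:
{"fn": "send_rows", "kwargs": {"offset": [[0,-0.02,0],[0,-0.02,0],[0,-0.02,0],[0,-0.02,0]], "delta_rot": [[0,0,0],[0,0,0],[0,0,0],[0,0,0]], "grip": 0.35}}

```text
time: 64.2
tool_pos: [515.4, -105.0, 57.9]
tcp_rot: [-3.141, 0.001, -0.015]
contact_force: [0.3, 0.5, 0.5]
grip_width: 31.9
finger_force: 0.0
```

Call:
{"fn": "send_rows", "kwargs": {"offset": [[0,0,-0.3],[0,0,-0.7],[0,0,-1],[0,0,-1]], "delta_rot": [[0,0,0],[0,0,0],[0,0,0],[0,0,0]]}}

```text
time: 64.7
tool_pos: [517.3, -105.5, 181.1]
tcp_rot: [3.14, -0.006, -0.015]
contact_force: [-0.2, -0.4, -1.8]
grip_width: 32.2
finger_force: 0.0
```

Call:
{"fn": "send_rows", "kwargs": {"offset": [[0,0,-0.3],[0,0,-0.7],[0,0,-1],[0,0,-1],[0,0,-1],[0,0,-1],[0,0,-1],[0,0,-1]], "delta_rot": [[0,0,-0.029],[0,0,-0.058],[0,0,-0.087],[0,0,-0.116],[0,0,-0.145],[0,0,-0.174],[0,0,-0.203],[0,0,-0.23]]}}

```text
time: 65.7
tool_pos: [515.4, -104.8, 296.7]
tcp_rot: [-3.139, -0.001, 1.436]
contact_force: [0.0, 0.3, -0.1]
grip_width: 32.2
finger_force: 0.0
```

Call:
{"fn": "send_rows", "kwargs": {"offset": [[0,0,-0.4],[0,0,-0.7],[0,0,-0.7],[0,0,-0.7]], "delta_rot": [[0,0,-0.02],[0,0,-0.02],[0,0,-0.02],[0,0,-0.02]]}}

```text
time: 66.2
tool_pos: [515.5, -104.8, 380.5]
tcp_rot: [-3.139, -0.001, 1.556]
contact_force: [-0.3, -0.1, -0.5]
grip_width: 32.4
finger_force: 0.0
```

```bash
python3 - <<'E'
from h import *
np.set_printoptions(precision=2,suppress=True)
o=get_obs();print(o['time'],o['tool_pos'],o['tcp_rot'])
np.set_printoptions(precision=1,suppress=True)
N=dict(trap0=24,tray_tab=80,guard_bar=326)
for cam in ('side','wrist'):
  d=look('q1'+cam,list(N),cam)
  for t,z in N.items():
    for uv,c in d[t]:
      p=atz(ray(d['cal'],uv),z)[:2]
      if p[1]<50: print(cam,t,np.round(uv),round(c,2),p)
im=cv2.imread('pics/q1side.png')
cv2.imwrite('pics/q1c.png',cv2.resize(im[160:310,290:490],None,fx=4,fy=4,interpolation=2))
E
```

```text
66.2 [ 515.47 -104.8   380.45] [-3.14 -0.    1.56]
side trap0 [384. 257.] 0.7 [ 563.3 -191.9]
side trap0 [388. 276.] 0.68 [ 516.2 -250.9]
side trap0 [402. 267.] 0.56 [ 573.  -250.1]
side tray_tab [351. 234.] 0.9 [ 512.7 -108.1]
side tray_tab [385. 264.] 0.19 [ 495.3 -251.7]
side guard_bar [427. 160.] 0.57 [ 639.3 -223.4]
wrist trap0 [322. 200.] 0.91 [ 515.  -185.8]
wrist trap0 [359. 200.] 0.77 [ 585.2 -185.7]
wrist trap0 [357. 233.] 0.77 [ 581.6 -251.9]
wrist trap0 [322. 234.] 0.6 [ 514.4 -255. ]
wrist tray_tab [321. 164.] 0.67 [ 515.2 -108.7]
wrist guard_bar [339. 168.] 0.72 [529.3 -68. ]
```

View pics/q1c.png

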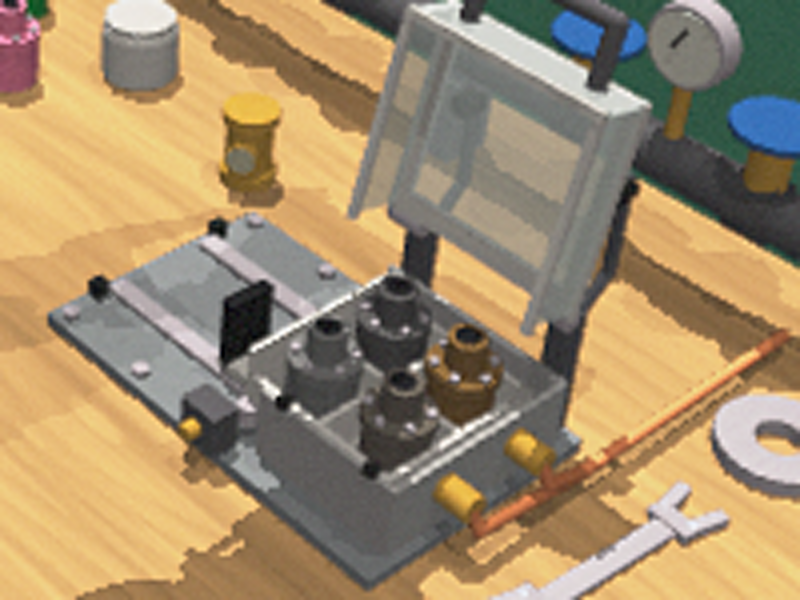

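The crop shows the tray home, all four bodies upright in it, and the guard still laid back with its bar at the top. Move to the bar and descend over it.

Call:
{"fn": "send_rows", "kwargs": {"offset": [[-0.229,0.28,0],[-0.458,0.565,0]], "delta_rot": [[0,0,0],[0,0,0]], "grip": 0.4}}

```text
time: 66.85
tool_pos: [583.5, -161.1, 382.8]
tcp_rot: [3.141, 0.0, 1.557]
contact_force: [1.3, 0.8, -0.6]
grip_width: 36.8
finger_force: 0.0
```

Call:
{"fn": "send_rows", "kwargs": {"offset": [[-0.229,0.28,0],[-0.458,0.565,0],[-0.458,0.565,0],[-0.458,0.565,0],[-0.458,0.565,0]], "delta_rot": [[0,0,0],[0,0,0],[0,0,0],[0,0,0],[0,0,0]]}}

```text
time: 67.47
tool_pos: [649.2, -215.7, 383.8]
tcp_rot: [3.14, 0.001, 1.557]
contact_force: [0.1, 0.6, 1.1]
grip_width: 36.8
finger_force: 0.0
```

Call:
{"fn": "send_rows", "kwargs": {"offset": [[0,0.005,0.15],[0,0.005,0.3],[0,0.005,0.42],[0,0.005,0.52],[0,0.005,0.6],[0,0.005,0.6]], "delta_rot": [[0,0,0],[0,0,0],[0,0,0],[0,0,0],[0,0,0],[0,0,0]]}}

```text
time: 68.22
tool_pos: [650.1, -216.4, 309.9]
tcp_rot: [-3.141, -0.0, 1.557]
contact_force: [0.2, 1.3, 0.5]
grip_width: 36.4
finger_force: 0.0
```

Call:
{"fn": "send_rows", "kwargs": {"offset": [[0,0,0],[0,0,0],[0,0,0],[0,0,0],[0,0,0]], "delta_rot": [[0,0,0],[0,0,0],[0,0,0],[0,0,0],[0,0,0]], "grip": 0}}

```text
time: 68.85
tool_pos: [649.6, -216.7, 310.6]
tcp_rot: [-3.14, -0.0, 1.556]
contact_force: [-5.5, 0.3, 1.2]
grip_width: 12.9
finger_force: 30.0
```

```bash
python3 - <<'E'
import numpy as np
from scipy.optimize import least_squares as L
P=np.array([[417.5,84],[423,157.8],[452.2,224.5],[504.7,279.2],[574,311.6],[630.1,316],[647.7,314]])
s=L(lambda q:np.hypot(P[:,0]-q[0],P[:,1]-q[1])-206,[622,103]);h=s.x;print('r206',h,s.fun.round(1))
s=L(lambda q:np.hypot(P[:,0]-q[0],P[:,1]-q[1])-q[2],[622,103,206]);print('free',s.x,s.fun.round(1))
f=lambda t:206*np.array([-np.cos(t-.0973),np.sin(t-.0973)])
th=[1.8,1.5,1.2,.9,.62,.36,.16,0.06,0]
for a,b in zip(th,th[1:]): print(a,b,[[0,*np.round(((f(a+(b-a)*k/8)-f(a))*[1,-1]/120),3).tolist()] for k in range(1,9)])
E
```

```text
r206 [622.68507993 110.15884302] [ 0.8 -0.7 -0.7  0.1  1.2 -0.  -0.6]
free [623.19440843 109.60169745 206.62549343] [ 0.7 -0.7 -0.6  0.3  1.3 -0.1 -0.8]
1.8 1.5 [[0, -0.064, -0.007], [0, -0.128, -0.012], [0, -0.192, -0.015], [0, -0.257, -0.015], [0, -0.321, -0.012], [0, -0.385, -0.007], [0, -0.449, -0.0], [0, -0.513, 0.009]]
1.5 1.2 [[0, -0.063, 0.012], [0, -0.126, 0.026], [0, -0.188, 0.043], [0, -0.25, 0.062], [0, -0.31, 0.083], [0, -0.37, 0.107], [0, -0.429, 0.133], [0, -0.487, 0.16]]
1.2 0.9 [[0, -0.057, 0.03], [0, -0.113, 0.062], [0, -0.167, 0.097], [0, -0.22, 0.133], [0, -0.272, 0.171], [0, -0.322, 0.211], [0, -0.371, 0.253], [0, -0.418, 0.297]]
0.9 0.62 [[0, -0.042, 0.042], [0, -0.083, 0.086], [0, -0.123, 0.132], [0, -0.161, 0.179], [0, -0.197, 0.227], [0, -0.231, 0.276], [0, -0.264, 0.326], [0, -0.295, 0.378]]
0.62 0.36 [[0, -0.027, 0.049], [0, -0.053, 0.098], [0, -0.076, 0.149], [0, -0.099, 0.2], [0, -0.119, 0.252], [0, -0.138, 0.304], [0, -0.155, 0.358], [0, -0.17, 0.411]]
0.36 0.16 [[0, -0.011, 0.042], [0, -0.02, 0.083], [0, -0.029, 0.125], [0, -0.036, 0.168], [0, -0.043, 0.21], [0, -0.048, 0.253], [0, -0.052, 0.295], [0, -0.056, 0.338]]
0.16 0.06 [[0, -0.001, 0.021], [0, -0.002, 0.043], [0, -0.003, 0.064], [0, -0.003, 0.086], [0, -0.003, 0.107], [0, -0.003, 0.129], [0, -0.003, 0.15], [0, -0.002, 0.172]]
0.06 0 [[0, 0.001, 0.013], [0, 0.001, 0.026], [0, 0.002, 0.039], [0, 0.003, 0.051], [0, 0.004, 0.064], [0, 0.005, 0.077], [0, 0.006, 0.09], [0, 0.007, 0.103]]
```

Call:
{"fn": "send_rows", "kwargs": {"offset": [[0,-0.04,-0.005],[0,-0.1,-0.01],[0,-0.17,-0.015],[0,-0.24,-0.015],[0,-0.31,-0.012],[0,-0.38,-0.007],[0,-0.449,0],[0,-0.513,0.009]], "delta_rot": [[0,0,0],[0,0,0],[0,0,0],[0,0,0],[0,0,0],[0,0,0],[0,0,0],[0,0,0]]}}

```text
time: 69.85
tool_pos: [588.2, -216.0, 308.9]
tcp_rot: [-3.141, 0.0, 1.556]
contact_force: [1.3, -3.3, 2.6]
grip_width: 12.9
finger_force: 30.0
```

Call:
{"fn": "send_rows", "kwargs": {"offset": [[0,-0.063,0.012],[0,-0.126,0.026],[0,-0.188,0.043],[0,-0.25,0.062],[0,-0.31,0.083],[0,-0.37,0.107],[0,-0.429,0.133],[0,-0.487,0.16]], "delta_rot": [[0,0,0],[0,0,0],[0,0,0],[0,0,0],[0,0,0],[0,0,0],[0,0,0],[0,0,0]]}}

```text
time: 70.85
tool_pos: [529.9, -214.8, 289.8]
tcp_rot: [-3.141, -0.0, 1.556]
contact_force: [1.3, -2.5, 2.1]
grip_width: 13.1
finger_force: 30.0
```

Forces are small and the arc fits. Continue.

Call:
{"fn": "send_rows", "kwargs": {"offset": [[0,-0.057,0.03],[0,-0.113,0.062],[0,-0.167,0.097],[0,-0.22,0.133],[0,-0.272,0.171],[0,-0.322,0.211],[0,-0.371,0.253],[0,-0.418,0.297]], "delta_rot": [[0,0,0],[0,0,0],[0,0,0],[0,0,0],[0,0,0],[0,0,0],[0,0,0],[0,0,0]]}}

```text
time: 71.85
tool_pos: [479.8, -213.9, 253.9]
tcp_rot: [-3.141, -0.001, 1.557]
contact_force: [-0.7, 1.3, 1.5]
grip_width: 12.9
finger_force: 30.0
```

Call:
{"fn": "send_rows", "kwargs": {"offset": [[0,-0.042,0.042],[0,-0.083,0.086],[0,-0.123,0.132],[0,-0.161,0.179],[0,-0.197,0.227],[0,-0.231,0.276],[0,-0.264,0.326],[0,-0.295,0.378]], "delta_rot": [[0,0,0],[0,0,0],[0,0,0],[0,0,0],[0,0,0],[0,0,0],[0,0,0],[0,0,0]]}}

```text
time: 72.85
tool_pos: [444.5, -213.5, 208.5]
tcp_rot: [-3.141, -0.0, 1.556]
contact_force: [-0.1, 4.5, 0.4]
grip_width: 13.2
finger_force: 30.0
```

Call:
{"fn": "send_rows", "kwargs": {"offset": [[0,-0.027,0.049],[0,-0.053,0.098],[0,-0.076,0.149],[0,-0.099,0.2],[0,-0.119,0.252],[0,-0.138,0.304],[0,-0.155,0.358],[0,-0.17,0.411]], "delta_rot": [[0,0,0],[0,0,0],[0,0,0],[0,0,0],[0,0,0],[0,0,0],[0,0,0],[0,0,0]]}}

```text
time: 73.85
tool_pos: [424.2, -213.4, 159.1]
tcp_rot: [-3.141, -0.0, 1.556]
contact_force: [-0.7, 4.7, -0.5]
grip_width: 13.2
finger_force: 30.0
```

Call:
{"fn": "send_rows", "kwargs": {"offset": [[0,-0.011,0.042],[0,-0.02,0.083],[0,-0.029,0.125],[0,-0.036,0.168],[0,-0.043,0.21],[0,-0.048,0.253],[0,-0.052,0.295],[0,-0.056,0.338]], "delta_rot": [[0,0,0],[0,0,0],[0,0,0],[0,0,0],[0,0,0],[0,0,0],[0,0,0],[0,0,0]]}}

```text
time: 74.85
tool_pos: [417.2, -213.3, 118.5]
tcp_rot: [-3.14, -0.0, 1.557]
contact_force: [-3.7, 3.2, -1.1]
grip_width: 13.3
finger_force: 30.0
```

Call:
{"fn": "send_rows", "kwargs": {"offset": [[0,-0.001,0.021],[0,-0.002,0.043],[0,-0.003,0.064],[0,-0.003,0.086],[0,-0.003,0.107],[0,-0.003,0.129],[0,-0.003,0.15],[0,-0.002,0.172]], "delta_rot": [[0,0,0],[0,0,0],[0,0,0],[0,0,0],[0,0,0],[0,0,0],[0,0,0],[0,0,0]]}}

```text
time: 75.85
tool_pos: [416.5, -213.2, 97.9]
tcp_rot: [-3.139, -0.0, 1.557]
contact_force: [-4.9, 2.7, -0.9]
grip_width: 13.3
finger_force: 30.0
```

Call:
{"fn": "send_rows", "kwargs": {"offset": [[0,0.001,0.011],[0,0.001,0.022],[0,0.002,0.033],[0,0.003,0.043],[0,0.004,0.053],[0,0.005,0.063],[0,0.006,0.073],[0,0.006,0.083]], "delta_rot": [[0,0,0],[0,0,0],[0,0,0],[0,0,0],[0,0,0],[0,0,0],[0,0,0],[0,0,0]]}}

```text
time: 76.85
tool_pos: [416.9, -213.2, 87.9]
tcp_rot: [-3.139, -0.001, 1.557]
contact_force: [-7.2, 2.2, -2.0]
grip_width: 13.5
finger_force: 30.0
```

Call:
{"fn": "send_rows", "kwargs": {"offset": [[0,0,0.008],[0,0,0.016],[0,0,0.024],[0,0,0.032],[0,0,0.04],[0,0,0.046],[0,0,0.052],[0,0,0.058]], "delta_rot": [[0,0,0],[0,0,0],[0,0,0],[0,0,0],[0,0,0],[0,0,0],[0,0,0],[0,0,0]]}}

```text
time: 77.85
tool_pos: [417.5, -213.2, 81.1]
tcp_rot: [-3.14, -0.0, 1.557]
contact_force: [-5.3, 2.9, -0.2]
grip_width: 13.2
finger_force: 30.0
```

Call:
{"fn": "send_rows", "kwargs": {"offset": [[0,0.001,0.006],[0,0.001,0.012],[0,0.002,0.018],[0,0.002,0.024],[0,0.003,0.03],[0,0.003,0.036],[0,0.004,0.042],[0,0.004,0.048]], "delta_rot": [[0,0,0],[0,0,0],[0,0,0],[0,0,0],[0,0,0],[0,0,0],[0,0,0],[0,0,0]]}}

```text
time: 78.85
tool_pos: [417.7, -213.5, 79.7]
tcp_rot: [-3.141, 0.002, 1.557]
contact_force: [-20.2, 9.4, 49.0]
grip_width: 13.0
finger_force: 30.0
```

The guard is on its stop: 49 N upward at TCP z 79.7. Ease off, release, and rise clear.

Call:
{"fn": "send_rows", "kwargs": {"offset": [[0,-0.01,-0.015],[0,-0.01,-0.028],[0,-0.01,-0.028],[0,-0.01,-0.028]], "delta_rot": [[0,0,0],[0,0,0],[0,0,0],[0,0,0]]}}

```text
time: 79.35
tool_pos: [417.6, -213.4, 80.1]
tcp_rot: [3.141, 0.001, 1.557]
contact_force: [-3.9, 4.9, 11.1]
grip_width: 12.8
finger_force: 30.0
```

Call:
{"fn": "send_rows", "kwargs": {"offset": [[0,0,0],[0,0,0],[0,0,0],[0,0,0]], "delta_rot": [[0,0,0],[0,0,0],[0,0,0],[0,0,0]], "grip": 0.33}}

```text
time: 79.85
tool_pos: [417.7, -213.5, 79.0]
tcp_rot: [3.141, 0.0, 1.556]
contact_force: [-0.2, 0.6, 0.5]
grip_width: 30.3
finger_force: 0.0
```

Call:
{"fn": "send_rows", "kwargs": {"offset": [[0,0,-0.15],[0,0,-0.4],[0,0,-0.8],[0,0,-1],[0,0,-1]], "delta_rot": [[0,0,0],[0,0,0],[0,0,0],[0,0,0],[0,0,0]]}}

```text
time: 80.47
tool_pos: [418.4, -213.9, 200.6]
tcp_rot: [3.138, 0.002, 1.556]
contact_force: [0.2, 0.1, -0.0]
grip_width: 30.2
finger_force: 0.0
```

Call:
{"fn": "send_rows", "kwargs": {"offset": [[0.4,0,-0.3],[0.9,0,-0.6],[0.9,0,-0.6],[0.9,0,-0.6]], "delta_rot": [[0,0,0],[0,0,0],[0,0,0],[0,0,0]]}}

```text
time: 80.97
tool_pos: [418.8, -105.1, 270.0]
tcp_rot: [-3.14, -0.0, 1.558]
contact_force: [0.3, 0.1, -0.7]
grip_width: 30.1
finger_force: 0.0
```

```bash
python3 - <<'E'
from h import *
np.set_printoptions(precision=1,suppress=True)
o=get_obs();print(o['time'],o['tool_pos'],o['contact_force'])
im=cap('side');w=cap('wrist')
cv2.imwrite('pics/end.png',np.hstack([cv2.resize(im[160:340,290:490,::-1],(400,360),interpolation=2),cv2.resize(w[60:285,195:445,::-1],(400,360))]))
E
```

```text
80.975 [ 418.8 -105.1  270. ] [ 0.3  0.1 -0.7]
```

View pics/end.png

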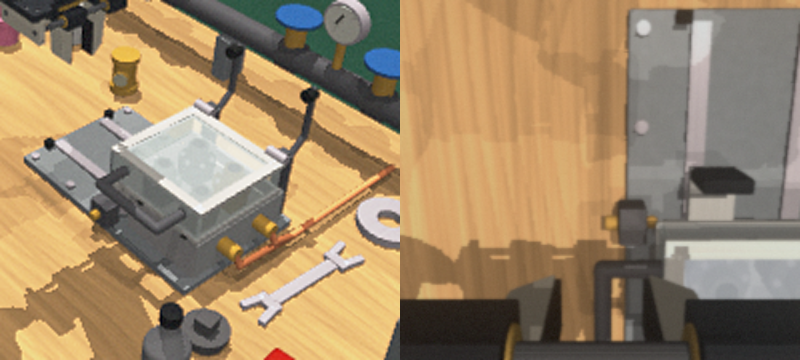

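The pictures show the guard shut on its stop, the tray home beneath it with the bodies inside, and the spanner, sight flow indicator and drain plug undisturbed. Hand in.

```bash
python3 -c "
from plant import ticket
print(ticket.close_job())"
```

```text
the job is handed in; nothing more can be done
None
```

The job is handed in: all four trap bodies stand upright in the tray, one to a bay, the tray is home in its detent, the guard was lowered gently onto its stop, and the spanner, sight flow indicator and drain plug were left where they were.

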